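# Wheel-nut sockets back on their rail in size order

## Task

Put the four wheel-nut sockets from the bench back on the socket rail, one on each post, fully down and upright with the square drive hole over the post as they stand now. They go in order of size, with the smallest on the post next to the rail's hanging eye and the largest at the other end; leave the tin of washers standing where it is.

Things in the scene. Friction and masses are not known exactly. Their poses are not given: they have to be found in the camera images.
- socket_s_center (a point): the smallest socket: a loose, bright chromed steel wheel-nut socket, a plain round cylinder 34 mm across and 48 mm tall, about 0.22 kg, standing upright on its drive end, hexagon mouth up. A square hole of 19.5 mm runs right through its drive end, so that it slips over a post. The point is on its axis, half-way up (24 mm above its underside); z is up along the axis.
- socket_m_center (a point): the second smallest socket: a loose, bright chromed steel wheel-nut socket, a plain round cylinder 42 mm across and 53 mm tall, about 0.33 kg, standing upright on its drive end, hexagon mouth up. A square hole of 19.5 mm runs right through its drive end, so that it slips over a post. The point is on its axis, half-way up (26.5 mm above its underside); z is up along the axis.
- socket_l_center (a point): the second largest socket: a loose, bright chromed steel wheel-nut socket, a plain round cylinder 50 mm across and 58 mm tall, about 0.47 kg, standing upright on its drive end, hexagon mouth up. A square hole of 19.5 mm runs right through its drive end, so that it slips over a post. The point is on its axis, half-way up (29 mm above its underside); z is up along the axis.
- socket_xl_center (a point): the largest socket: a loose, bright chromed steel wheel-nut socket, a plain round cylinder 58 mm across and 63 mm tall, about 0.62 kg, standing upright on its drive end, hexagon mouth up. A square hole of 19.5 mm runs right through its drive end, so that it slips over a post. The point is on its axis, half-way up (31.5 mm above its underside); z is up along the axis.
- rail: the socket rail: a fixed aluminium channel lying on the bench, 300 mm long, 34 mm wide, 10 mm high, with four black saddles on it, one post each, 64 to 76 mm apart. Origin: middle of the rail's length, at its underside; x runs along the rail to the end that carries the hanging eye (a dark steel ring 34 mm across, centred 176 mm from the origin; the other end has none); z is up. It lies at any yaw.
- post_a_seat (a point): one of the four alike posts of the rail, in no set order along it: a black saddle 32 mm long (along the rail) and 44 mm wide with a small tapered steel post upright in its middle, 10 mm thick at the foot, 3.6 mm near the tip, 13.5 mm tall; fixed during the job. The point is at the foot of the post, on the saddle's flat top 16 mm above the bench, on which a socket's underside comes to rest when it is fully down.
- post_b_seat (a point): one of the four alike posts of the rail, in no set order along it: a black saddle 32 mm long (along the rail) and 44 mm wide with a small tapered steel post upright in its middle, 10 mm thick at the foot, 3.6 mm near the tip, 13.5 mm tall; fixed during the job. The point is at the foot of the post, on the saddle's flat top 16 mm above the bench, on which a socket's underside comes to rest when it is fully down.
- post_c_seat (a point): one of the four alike posts of the rail, in no set order along it: a black saddle 32 mm long (along the rail) and 44 mm wide with a small tapered steel post upright in its middle, 10 mm thick at the foot, 3.6 mm near the tip, 13.5 mm tall; fixed during the job. The point is at the foot of the post, on the saddle's flat top 16 mm above the bench, on which a socket's underside comes to rest when it is fully down.
- post_d_seat (a point): one of the four alike posts of the rail, in no set order along it: a black saddle 32 mm long (along the rail) and 44 mm wide with a small tapered steel post upright in its middle, 10 mm thick at the foot, 3.6 mm near the tip, 13.5 mm tall; fixed during the job. The point is at the foot of the post, on the saddle's flat top 16 mm above the bench, on which a socket's underside comes to rest when it is fully down.
- tin_center (a point): an open, straight-sided tin of washers, 70 mm across, 55 mm tall, 0.3 kg, standing among the sockets; not to be handled. The point is on its axis, half-way up. (Unlisted: a few loose nuts up to 18 mm high and some hand tools lie on the bench, all more than 64 mm from any socket's axis.)
Things that resemble listed ones, but are neither listed nor needed, are in the scene too. What is shaped like the part that bears socket_xl_center but brown or turquoise is not meant.

How it is judged (in metres and radians):
At the end, for the whole second after the job is handed in: Counted from the hanging eye, the four posts carry the smallest, second smallest, second largest and largest socket; each socket's axis within 8 mm of its post, its height within 4 mm of resting on the saddle, upright within 0.1 rad and at rest; the tin upright and within 30 mm of its first place (x of socket_s_center in the frame of rail between 0.07 and 0.14 m and (horizontal distance between socket_s_center and post_a_seat below 0.008 m or horizontal distance between socket_s_center and post_b_seat below 0.008 m or horizontal distance between socket_s_center and post_c_seat below 0.008 m or horizontal distance between socket_s_center and post_d_seat below 0.008 m) and height (world z) of socket_s_center between 0.036 and 0.044 m and angle between each of socket_s_center, socket_m_center, socket_l_center, socket_xl_center's own z axis and vertical below 0.1 rad and linear speed of each of socket_s, socket_m, socket_l, socket_xl below 0.02 m/s and angular speed of each of socket_s, socket_m, socket_l, socket_xl below 0.2 rad/s and x of socket_m_center in the frame of rail between -0 and 0.07 m and (horizontal distance between socket_m_center and post_a_seat below 0.008 m or horizontal distance between socket_m_center and post_b_seat below 0.008 m or horizontal distance between socket_m_center and post_c_seat below 0.008 m or horizontal distance between socket_m_center and post_d_seat below 0.008 m) and height (world z) of socket_m_center between 0.0385 and 0.0465 m and x of socket_l_center in the frame of rail between -0.07 and -0 m and (horizontal distance between socket_l_center and post_a_seat below 0.008 m or horizontal distance between socket_l_center and post_b_seat below 0.008 m or horizontal distance between socket_l_center and post_c_seat below 0.008 m or horizontal distance between socket_l_center and post_d_seat below 0.008 m) and height (world z) of socket_l_center between 0.041 and 0.049 m and x of socket_xl_center in the frame of rail between -0.14 and -0.07 m and (horizontal distance between socket_xl_center and post_a_seat below 0.008 m or horizontal distance between socket_xl_center and post_b_seat below 0.008 m or horizontal distance between socket_xl_center and post_c_seat below 0.008 m or horizontal distance between socket_xl_center and post_d_seat below 0.008 m) and height (world z) of socket_xl_center between 0.0435 and 0.0515 m and distance of tin_center from where it was at the start of the episode below 0.03 m and angle between tin_center's own z axis and vertical below 0.3 rad); the robot touches nothing.
It fails at once if the tin of washers is pushed more than 30 mm or tipped over (distance of tin_center from where it was at the start of the episode above 0.03 m or angle between tin_center's own z axis and vertical above 0.3 rad).
It also fails if it takes over 115 s, if anything falls off the work surface, if the arm or the gripper's body presses on something with over 40 N, if the wrist force passes 120 N, or if a joint passes its speed limit or range.

## Robot

A 6-joint arm with a two-finger parallel gripper is mounted at the origin on the work surface. World frame = base frame: x ahead of the robot, y to its left, z up, the work surface at z = 0. Lengths are in mm, angles in rad, forces in N, time in s.
With the tool pointing down it reaches from about 300 to 825 mm from the base axis. Payload 5.4 kg.
Tool frame: the origin (TCP) lies at the very end of the fingers, on their centre line; the grasp point (between the pads) lies grasp_offset behind it (grasp_offset is the distance from the TCP to the grasp point, in mm); z points along the fingers, y is the direction in which the jaws open and shut (so a half turn about z gives the same grasp; the last joint's range is limited). The gripper opens to 92 mm and grips with 3 to 60 N. Pads are 20 mm wide; open, the fingers measure 128 mm over their backs; the gripper's body (75 mm by 189 mm) begins 69 mm behind the grasp point.
Start: joints at [-1.381, 0.158, 1.597, -0, 1.386, -0.21], TCP at [223.785, -529.647, 214.601] pointing down, gripper open.
Joint ranges: [-2.91, 2.91], [-0.94, 2.29], [0.18, 2.7], [-1.29, 4.43], [0.17, 2.64], [-3, 3]. Speed limits (rad/s): [2.57, 2.57, 3.14, 3.14, 3.14, 3.14].

## Interface

Orientations are given as a unit quaternion [w, x, y, z].
In Python, from bench import * gives the robot as it stands.
- The arm moves only by the tool play_rows, never from a script. Its argument "moves" is a list of rows, each an object with "linear": the shift along the tool's x, y, z in mm, a list of three; "yaw": the turn about the tool's z in rad. In form: [{"linear": [dx, dy, dz], "yaw": yaw}, ...]. A call has 1 to 10 rows; each row is the pose to reach, as a shift and turn from the pose commanded when the call began, along the tool's axes at that moment; what a row does not reach only later rows make up. A row lasts 1/12 s, in which the tool goes at most 41.7 mm and 7.16 degrees, less where a joint would pass 70% of its speed; a pose out of reach is approached as far as the arm can. A call with a gripper value outside its range is refused whole. "fingers" is the gripper's target within -1 to 1 (fully open at 1, half-way at 0, shut at -1), set as the call begins (left out, the last holds). The fingers move at their own pace and stop on an object; the grip force is fixed at half the most. Time passes only in rows, so rows that repeat a pose let the fingers close. It gives the time, the measured TCP pose, the force and the opening at its end, in the units of the state.
- read_state(): the state, without advancing time (a new reading comes with each control period).
- camera(name): name is "scene" or "side" or "wrist"; returns a dict with "pixels" (384x512x3 uint8, red, green, blue), "K" (3x3 intrinsics, pixels), "D" ([k1, k2, p1, p2, k3] as OpenCV has them; the pictures are not rectified), "T" (4x4, takes a point from camera to world coordinates); the wrist camera has in their place "mount" (4x4, takes a point from camera to tool coordinates, whose origin is the TCP and whose axes are the flange's). Camera axes: x right, y down, z forward; pixel columns grow to the right and rows downward; lengths in mm; the calibration is good to about 2 mm. A picture is of the moment at which its call begins: read the wrist's pose just before it. There is no depth.
- finish_job(): hands the job in, once; it reports no verdict.
Trained networks look in the newest picture that a camera, given by its name, has taken for a name from the list of things; names that differ only in an ending like _2 or _b are one class to them, and where a whole thing is asked for, a point or a joint stands for the part that bears it (a point fixed in the world has none). Each returns a list of dicts, best first, with "p" (0 to 1); they miss things now and then, are a little off and sometimes report something else, mostly with a low value. They report only what shows in the picture. A call takes as long as a camera call. They do not tell look-alikes from the thing itself.
- cut_out(camera, name): "region" (384x512 bool, what is visible of it) and "rect" ([centre column, centre row, width, height] in pixels, round what is visible of it).
The state is a dict: "time": time; "joints": joint angles; "joint_velocities": joint speeds; "tau": joint torques, N m; "position": TCP position; "ee_rot": TCP orientation; "contact_force": force on the tool from outside, world axes, zero at the start; "wrist_torque": the same for the moment, N m; "gripper_width": finger opening in mm.
Only numpy, scipy, OpenCV 4.12 (cv2) and the standard library are available. Lean on these libraries where they do the work, as an engineer would, in place of code of your own. Each camera call takes 0.05 s, during which the arm holds its last target.

## Working session

There is one attempt and no reset: what is moved stays moved. The work goes in short steps, Python scripts to look and compute and a tool call to move; the robot and the scene stay as the last step left them, time stands still between calls to the robot, and variables do not carry over. Pictures are saved under pics/ and viewed, and the job is handed in when it is done.

Besides the shell and the picture viewer there is one more tool, called as name(argument=value, ...), one argument or row to a line, values as JSON. play_rows: Moves the arm, as the interface text tells. Its arguments: {"type":"object","properties":{"moves":{"type":"array","items":{"type":"object","properties":{"linear":{"type":"array","items":{"type":"number"}},"yaw":{"type":"number"}}}},"fingers":{"type":"number"}},"required":["moves"]}

```bash
ls; mkdir -p pics
python3 - <<'E'
from bench import *
import cv2
s=read_state();print(s)
for n in ["scene","side","wrist"]:
    c=camera(n);cv2.imwrite(f"pics/{n}0.png",c["pixels"][:,:,::-1])
    print(n,c["K"],c["D"],c.get("T",c.get("mount")))
E
```

```text
pics
{'time': 0.0, 'joints': array([-1.38109792e+00,  1.59023337e-01,  1.59822510e+00,  2.24055801e-06,
        1.38617297e+00, -2.10109513e-01]), 'joint_velocities': array([-0.00223189, -0.00092097,  0.00060109,  0.00091388, -0.00078134,
        0.00087149]), 'tau': array([-7.57718453e-05, -3.85575449e+01, -3.22104585e+01,  7.00261281e-02,
        3.79418931e-02, -1.27414055e-04]), 'position': array([ 223.67120971, -529.04463011,  213.63692702]), 'ee_rot': array([-9.14317295e-04,  9.80085285e-01,  1.98574919e-01,  1.04325459e-05]), 'contact_force': array([-0.03003423,  0.21558941, -0.25141353]), 'wrist_torque': array([-0.0119917 , -0.01547511,  0.02282679]), 'gripper_width': 92.00803029293928}
scene [[419.9248581    0.         258.05833154]
 [  0.         419.9248581  186.80604541]
 [  0.           0.           1.        ]] [0.00826376 0.         0.         0.         0.        ] [[-5.58315347e-01  6.10439190e-01 -5.61825568e-01  1.07379046e+03]
 [ 8.29417736e-01  3.95427561e-01 -3.94592528e-01  2.93767571e+02]
 [-1.87134287e-02 -6.86295155e-01 -7.27082367e-01  8.04821230e+02]
 [ 0.
[... 289 characters left out ...]
1  2.09119157e-01  2.84470367e+02]
 [-2.99596059e-01  6.29748808e-01 -7.16699826e-01  5.34602053e+02]
 [ 2.29443457e-02 -7.46232550e-01 -6.65289815e-01  6.47833760e+02]
 [ 0.00000000e+00  0.00000000e+00  0.00000000e+00  1.00000000e+00]]
wrist [[268.85106107   0.         255.12889724]
 [  0.         268.85106107 193.40741229]
 [  0.           0.           1.        ]] [-0.03272762  0.          0.          0.          0.        ] [[ 4.11643891e-05 -9.63682648e-01 -2.67050094e-01  7.58867772e+01]
 [ 9.99999474e-01  3.13446900e-04 -9.76966408e-04  2.22893328e-01]
 [ 1.02519160e-03 -2.67049913e-01  9.63682154e-01 -1.69751887e+02]
 [ 0.00000000e+00  0.00000000e+00  0.00000000e+00  1.00000000e+00]]
```

View pics/scene0.png

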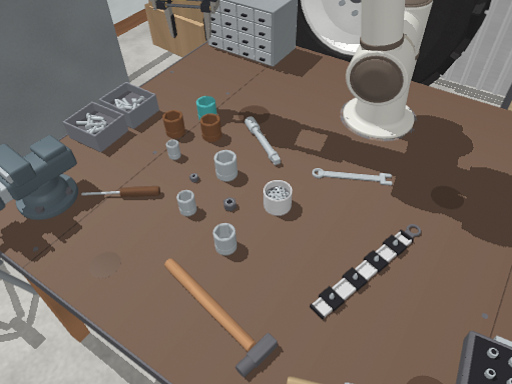

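View pics/side0.png

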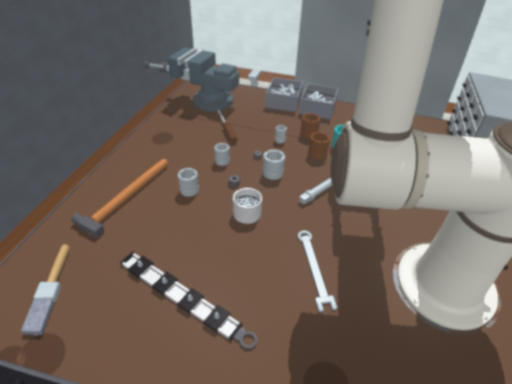

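View pics/wrist0.png

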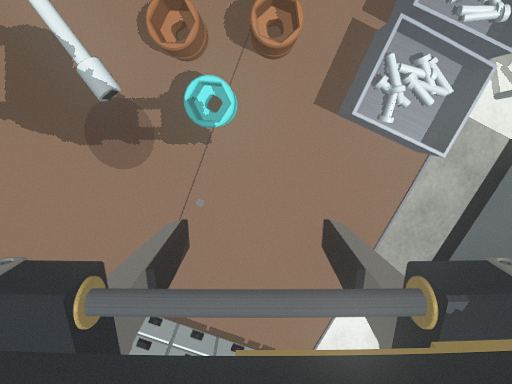

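```bash
cat > h.py <<'E'
from bench import *
import numpy as np, cv2
from scipy.spatial.transform import Rotation as Rn
def tool():
    s=read_state();q=s["ee_rot"];T=np.eye(4)
    T[:3,:3]=Rn.from_quat([q[1],q[2],q[3],q[0]]).as_matrix();T[:3,3]=s["position"];return T
def cam(n):
    Tt=tool();c=camera(n)
    if n=="wrist": c["T"]=Tt@c["mount"]
    return c
def ray(c,u,v,z):
    p=cv2.undistortPoints(np.array([[[u,v]]],float),c["K"],c["D"])[0,0]
    d=c["T"][:3,:3]@np.array([p[0],p[1],1]);o=c["T"][:3,3]
    return o+d*(z-o[2])/d[2]
def proj(c,P):
    P=np.atleast_2d(P).astype(float);Ti=np.linalg.inv(c["T"])
    r,_=cv2.Rodrigues(Ti[:3,:3]);return cv2.projectPoints(P,r,Ti[:3,3],c["K"],c["D"])[0][:,0]
def save(n,img): cv2.imwrite(f"pics/{n}.png",img[:,:,::-1])
E
python3 - <<'E'
from h import *
for n in ["scene","side"]:
    c=cam(n)
    for k in ["socket_s_center","socket_m_center","socket_l_center","socket_xl_center","tin_center","rail","post_a_seat"]:
        try:
            for r in cut_out(n,k):
                m=r["region"];u,v,w,h=r["rect"]
                print(n,k,round(r["p"],2),np.round(r["rect"],1),m.sum(),np.round(ray(c,u,v,25),0), c["pixels"][m].mean(0).round(0))
        except Exception as e: print(k,e)
E
```

```text
scene socket_s_center 0.75 [174.6 148.7  11.9  19.4] 221 [ 477. -408.   25.] [131. 135. 137.]
scene socket_m_center 0.85 [189.2 203.9  26.2  22.3] 394 [ 612. -240.   25.] [134. 139. 141.]
scene socket_l_center 0.95 [224.2 239.6  24.3  31.8] 608 [ 651. -102.   25.] [136. 141. 144.]
scene socket_xl_center 0.82 [174.2 125.   26.1  32.1] 569 [ 397. -481.   25.] [96. 67. 47.]
scene socket_xl_center 0.81 [226.8 165.5  26.5  26.2] 574 [ 452. -244.   25.] [136. 141. 143.]
scene socket_xl_center 0.67 [204.9 105.6  18.2  23.2] 338 [ 271. -465.   25.] [ 62. 132. 131.]
scene socket_xl_center 0.63 [210.6 128.1  21.1  27.9] 543 [ 350. -380.   25.] [95. 67. 48.]
scene tin_center 0.96 [277.5 200.2  27.3  31.5] 864 [483. -64.  25.] [156. 157. 158.]
scene rail 0.79 [365.5 273.1 112.   96.4] 1210 [556. 203.  25.] [172. 171. 172.]
scene rail 0.2 [228.1 164.8  24.6  29.9] 575 [ 447. -243.   25.] [135. 141. 143.]
scene post_a_seat 0.84 [375.5 261.8  21.6  21.3] 305 [518. 210.  25.] [67. 66. 68.]
side socket_s_center 0.51 [280.8 134.1  11.4  19.8] 175 [ 478. -410.   25.] [126. 130. 133.]
side socket_l_center 0.83 [191.3 179.9  22.   26.9] 523 [ 649. -115.   25.] [129. 133. 136.]
side socket_xl_center 0.94 [310.4 124.9  23.1  21.4] 375 [ 399. -497.   25.] [96. 68. 51.]
side socket_xl_center 0.61 [338.  138.5  13.3  22. ] 113 [ 302. -447.   25.] [ 62. 125. 124.]
side tin_center 0.67 [247.6 204.9  28.1  42.1] 909 [477. -73.  25.] [154. 155. 157.]
side rail 0.72 [189.4 298.6 141.   95.9] 1657 [503. 211.  25.] [177. 176. 178.]
side post_a_seat 0.86 [192.7 300.5  27.2  26.3] 342 [495. 213.  25.] [76. 74. 77.]
```

Run:
```python
from h import *
import bench
print([x for x in dir(bench) if not x.startswith('_')], getattr(bench,'grasp_offset',None))
c=cam("scene"); 
print(ray(c,413,232,3),ray(c,318,308,16))
s=cam("side");print(ray(s,248,338,3),ray(s,128,262,16))
T=tool();print(T.round(3))
```

```text
['Unreachable', 'camera', 'cut_out', 'finish_job', 'grasp_offset', 'read_state'] 18.700000000000003
[376.98201523 247.68349527   3.        ] [678.01961089 155.78004496  16.        ]
[372.83297601 241.71646173   3.        ] [668.92409159 168.91362489  16.        ]
[[ 9.21000e-01  3.89000e-01 -0.00000e+00  2.23779e+02]
 [ 3.89000e-01 -9.21000e-01 -0.00000e+00 -5.29680e+02]
 [-0.00000e+00  0.00000e+00 -1.00000e+00  2.14606e+02]
 [ 0.00000e+00  0.00000e+00  0.00000e+00  1.00000e+00]]
```

play_rows(
  moves=[
    {"linear":[40,-16,-14],"yaw":0.1},
    {"linear":[80,-33,-27],"yaw":0.2},
    {"linear":[120,-50,-41],"yaw":0.3},
    {"linear":[160,-66,-54],"yaw":0.4},
    {"linear":[200,-83,-68],"yaw":0.5},
    {"linear":[240,-100,-82],"yaw":0.6},
    {"linear":[280,-116,-95],"yaw":0.68},
    {"linear":[320,-133,-108],"yaw":0.68},
    {"linear":[360,-150,-122],"yaw":0.68},
    {"linear":[360,-150,-122],"yaw":0.68},
  ],
)

```text
time: 1.88
position: [498.7, -249.1, 337.9]
ee_rot: [0.0, 0.99, -0.139, 0.001]
contact_force: [0.3, -0.6, 0.1]
gripper_width: 92.0
```

Run:
```python
from h import *
print(read_state()["time"],read_state()["joints"],tool().round(3))
c=cam("wrist");save("w1",c["pixels"])
for k in ["socket_s_center","socket_m_center","socket_l_center","socket_xl_center","tin_center","rail","post_a_seat"]:
    for r in cut_out("wrist",k):
                m=r["region"];u,v,w,h=r["rect"]
                print(k,round(r["p"],2),np.round(r["rect"],1),m.sum(),np.round(ray(c,u,v,25),0), c["pixels"][m].mean(0).round(0))
```

```text
1.8833 [-6.80335640e-01  6.00848164e-02  1.46329464e+00  5.96069553e-04
  1.61686056e+00  1.16939395e+00] [[ 9.61000e-01 -2.75000e-01  1.00000e-03  4.98723e+02]
 [-2.75000e-01 -9.61000e-01 -0.00000e+00 -2.49089e+02]
 [ 1.00000e-03 -0.00000e+00 -1.00000e+00  3.37865e+02]
 [ 0.00000e+00  0.00000e+00  0.00000e+00  1.00000e+00]]
socket_s_center 0.81 [341.8 147.5  26.2  21.8] 446 [ 483. -405.   25.] [142. 148. 148.]
socket_m_center 0.56 [236.1  97.7  29.2  28.8] 501 [ 615. -248.   25.] [183. 192. 193.]
socket_l_center 0.9 [147.4 100.6  43.1  35.3] 1053 [ 653. -100.   25.] [173. 183. 184.]
socket_xl_center 0.81 [339.9 214.6  40.9  35.2] 831 [ 359. -377.   25.] [107.  80.  62.]
socket_xl_center 0.68 [381.9 238.9  42.1  37.1] 1079 [ 285. -447.   25.] [ 73. 146. 145.]
socket_xl_center 0.67 [259.9 187.9  31.   37.4] 930 [ 451. -244.   25.] [181. 191. 193.]
socket_xl_center 0.63 [394.6 181.4  48.6  34.9] 1378 [ 394. -488.   25.] [110.  82.  62.]
tin_center 0.69 [165.5 198.7  46.2  44.4] 1555 [480. -68.  25.] [149. 154. 154.]
tin_center 0.58 [ 26.4 151.9  27.8  14.7] 456 [635. 149.  25.] [85. 84. 85.]
rail 0.76 [ 33.5 193.3  45.7 137.8] 1459 [560. 174.  25.] [196. 199. 199.]
post_a_seat 0.97 [ 39.6 222.3  25.4  18.3] 354 [503. 192.  25.] [65. 64. 64.]
```

View pics/w1.png

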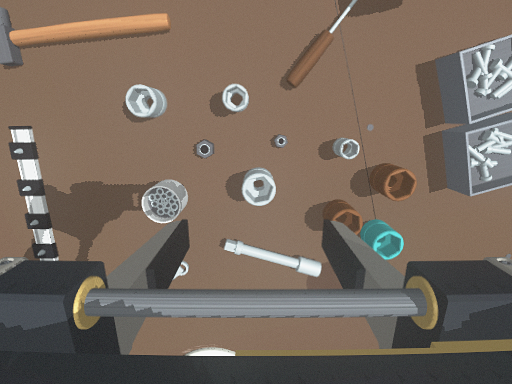

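```bash
cat >> h.py <<'E'
from scipy.optimize import minimize
D={"s":(17,48),"m":(21,53),"l":(25,58),"xl":(29,63)}
def hull(c,x,y,r,h,z0=0):
    a=np.linspace(0,2*np.pi,40,endpoint=False)
    P=np.vstack([np.c_[x+r*np.cos(a),y+r*np.sin(a),np.full(40,z)] for z in (z0,z0+h)])
    return cv2.convexHull(proj(c,P).astype(np.float32))[:,0]
def fit(c,m,x0,r,h,z0=0):
    f=32
    def iou(p):
        H=hull(c,p[0],p[1],r,h,z0);im=np.zeros(m.shape,np.uint8)
        cv2.fillPoly(im,[np.round(H*f).astype(np.int32)],255,cv2.LINE_AA,5);im=im/255.
        return -np.minimum(im,m).sum()/np.maximum(im,m).sum()
    o=minimize(iou,x0,method="Nelder-Mead",options=dict(initial_simplex=np.array(x0)+np.array([[0,0],[8,3],[-3,8]])))
    return o.x,-o.fun
G={"s":(480,-407),"m":(613,-245),"l":(651,-105),"xl":(451,-244)}
def sock(cn,c,k,g=None,z0=0):
    best=None
    for r in cut_out(cn,f"socket_{k}_center"):
        p=c["pixels"][r["region"]].mean(0)
        if abs(p[0]-p[2])>25: continue
        x,i=fit(c,r["region"].astype(float),g or G[k],*D[k],z0)
        if best is None or i>best[1]: best=(x.round(1),round(i,2),r["p"])
    return best
E
python3 - <<'E'
from h import *
for n in ["scene","side","wrist"]:
    c=cam(n)
    for k in D: print(n,k,sock(n,c,k))
    for r in cut_out(n,"tin_center")[:1]: print("tin",fit(c,r["region"].astype(float),(480,-70),35,55))
E
```

```text
scene s (array([ 478.3, -410.2]), np.float64(0.78), 0.66)
scene m (array([ 611.2, -247.6]), np.float64(0.87), 0.57)
scene l (array([651. , -99.2]), np.float64(0.86), 0.83)
scene xl (array([ 454.9, -244. ]), np.float64(0.88), 0.95)
tin (array([475.49420929, -66.94581604]), np.float64(0.9051049040635085))
side s (array([ 479.9, -411.2]), np.float64(0.77), 0.73)
side m (array([ 611.1, -248.2]), np.float64(0.85), 0.75)
side l (array([ 649.8, -100.9]), np.float64(0.85), 0.59)
side xl (array([ 458. , -246.4]), np.float64(0.86), 0.88)
tin (array([474.96464634, -69.51075172]), np.float64(0.8775870596939881))
wrist s (array([ 482.2, -409.3]), np.float64(0.88), 0.97)
wrist m (array([ 613.2, -247.6]), np.float64(0.79), 0.63)
wrist l (array([ 650.6, -100.1]), np.float64(0.91), 0.95)
wrist xl (array([ 457.9, -243.1]), np.float64(0.88), 0.82)
tin (array([476.98920972, -67.06153659]), np.float64(0.9290602140333214))
```

play_rows(
  moves=[
    {"linear":[-16,-36,-4]},
    {"linear":[-32,-72,-8]},
    {"linear":[-48,-108,-12]},
    {"linear":[-64,-144,-16]},
    {"linear":[-80,-180,-20]},
    {"linear":[-96,-216,-24]},
    {"linear":[-112,-252,-28]},
    {"linear":[-128,-288,-32]},
    {"linear":[-144,-324,-36]},
    {"linear":[-160,-360,-42]},
  ],
)

```text
invalid input
```

play_rows(
  moves=[
    {"linear":[-18,-41,0]},
    {"linear":[-37,-82,0]},
    {"linear":[-37,-82,0]},
    {"linear":[-37,-82,0]},
    {"linear":[-37,-82,0]},
  ],
)

```text
invalid input
```

Run:
```python
from h import *
print(tool().round(3))
c=cam("wrist");save("w2",cv2.resize(c["pixels"],(768,576),interpolation=cv2.INTER_CUBIC))
for k in ["rail","post_a_seat"]:
    for r in cut_out("wrist",k):
                m=r["region"];u,v,w,h=r["rect"]
                print(k,round(r["p"],2),np.round(r["rect"],1),m.sum(),np.round(ray(c,u,v,16),0), c["pixels"][m].mean(0).round(0))
```

```text
[[ 9.61000e-01 -2.77000e-01  0.00000e+00  4.97028e+02]
 [-2.77000e-01 -9.61000e-01 -0.00000e+00 -2.51339e+02]
 [ 0.00000e+00  0.00000e+00 -1.00000e+00  3.36622e+02]
 [ 0.00000e+00  0.00000e+00  0.00000e+00  1.00000e+00]]
rail 0.97 [ 31.  190.6  49.5 135.2] 1377 [564. 182.  16.] [201. 204. 203.]
rail 0.19 [ 43.3 249.2  24.9  14.4] 310 [445. 219.  16.] [60. 61. 62.]
post_a_seat 0.63 [ 36.8 221.4  28.   21.2] 404 [504. 202.  16.] [67. 67. 67.]
```

View pics/w2.png

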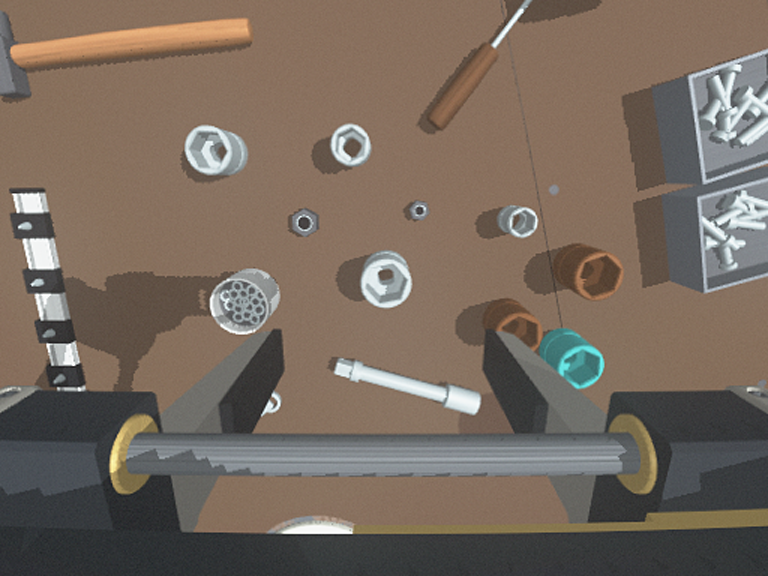

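play_rows(
  moves=[
    {"linear":[-16,-36,-4],"yaw":0},
    {"linear":[-32,-72,-8],"yaw":0},
    {"linear":[-48,-108,-12],"yaw":0},
    {"linear":[-64,-144,-16],"yaw":0},
    {"linear":[-80,-180,-20],"yaw":0},
    {"linear":[-96,-216,-24],"yaw":0},
    {"linear":[-112,-252,-28],"yaw":0},
    {"linear":[-128,-288,-32],"yaw":0},
    {"linear":[-144,-324,-36],"yaw":0},
    {"linear":[-160,-360,-42],"yaw":0},
  ],
)

```text
time: 4.17
position: [442.0, 140.7, 378.7]
ee_rot: [-0.0, 0.99, -0.14, 0.0]
contact_force: [1.2, 0.3, -0.2]
gripper_width: 92.0
```

play_rows(
  moves=[
    {"linear":[-18,-41,0],"yaw":0},
    {"linear":[-37,-82,0],"yaw":0},
    {"linear":[-37,-82,0],"yaw":0},
    {"linear":[-37,-82,0],"yaw":0},
    {"linear":[-37,-82,0],"yaw":0},
  ],
)

```text
time: 4.58
position: [430.0, 227.5, 378.5]
ee_rot: [0.0, 0.99, -0.139, 0.0]
contact_force: [0.2, -0.3, 0.6]
gripper_width: 92.0
```

Run:
```python
from h import *
print(tool().round(3),read_state()["joints"])
c=cam("wrist");save("w3",cv2.resize(c["pixels"],(768,576),interpolation=cv2.INTER_CUBIC))
for k in ["rail","post_a_seat"]:
    for r in cut_out("wrist",k):
                m=r["region"];u,v,w,h=r["rect"]
                print(k,round(r["p"],2),np.round(r["rect"],1),m.sum(),np.round(ray(c,u,v,16),0), c["pixels"][m].mean(0).round(0))
```

```text
[[ 9.61000e-01 -2.76000e-01 -0.00000e+00  4.29955e+02]
 [-2.76000e-01 -9.61000e-01 -1.00000e-03  2.27521e+02]
 [ 0.00000e+00  1.00000e-03 -1.00000e+00  3.78525e+02]
 [ 0.00000e+00  0.00000e+00  0.00000e+00  1.00000e+00]] [ 2.38189128e-01 -1.28277488e-01  1.56888956e+00 -7.74318011e-04
  1.70120885e+00  2.08833481e+00]
rail 0.95 [256.2 100.2  20.9 188.2] 1820 [535. 196.  16.] [216. 216. 216.]
post_a_seat 0.65 [253.9 120.5  20.7  20.3] 436 [501. 210.  16.] [105. 104. 104.]
```

View pics/w3.png

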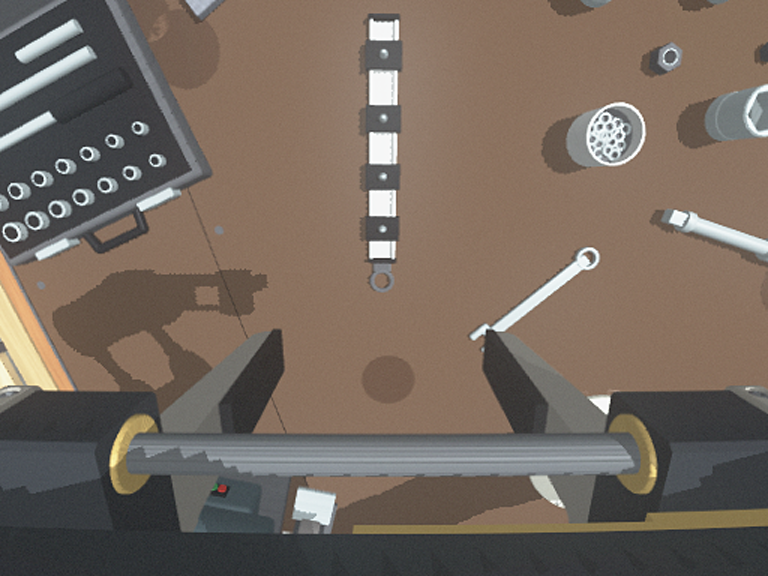

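Run:
```python
from h import *
c=cam("wrist");p=c["pixels"]
cr=p[0:200,225:290];save("w3c",cv2.resize(cr,None,fx=3,fy=3,interpolation=cv2.INTER_CUBIC))
g=cv2.cvtColor(p,cv2.COLOR_RGB2HSV)
# black saddles
d=((p.max(2)<75)).astype(np.uint8);d[:, :235]=0;d[:,280:]=0;d[185:]=0
d=cv2.morphologyEx(d,cv2.MORPH_CLOSE,np.ones((5,5)))
n,l,st,ce=cv2.connectedComponentsWithStats(d)
for i in range(1,n):
    if st[i,4]>30:
        x,y,w,h=st[i,:4];u,v=x+w/2-.5,y+h/2-.5;print(st[i],u,v,ray(c,u,v,14).round(1), ce[i].round(1))
tips=[(256,36),(256,78.7),(255.3,118),(255.3,152.7)]
print([ray(c,u-.3,v-.3,28).round(1) for u,v in tips])
```

```text
[245  10  20   4  46] 254.5 11.5 [680.2 155.8  14. ] [254.8  11.9]
[array([638.6, 165.6,  28. ]), array([571.3, 185.1,  28. ]), array([505.6, 205.5,  28. ]), array([443.6, 223.6,  28. ])]
```

View pics/w3c.png

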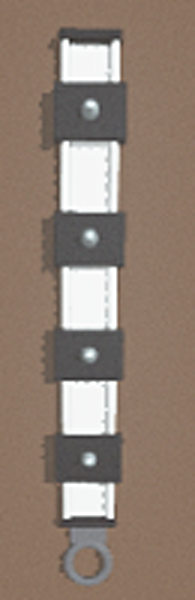

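Run:
```python
from h import *
c=cam("wrist");p=c["pixels"].astype(int)
sat=p.max(2)-p.min(2)
d=((p.max(2)<110)&(sat<18)).astype(np.uint8);d[:, :235]=0;d[:,280:]=0;d[167:]=0;d[:20]=0
d=cv2.morphologyEx(d,cv2.MORPH_CLOSE,np.ones((7,7)));d=cv2.morphologyEx(d,cv2.MORPH_OPEN,np.ones((4,4)))
n,l,st,ce=cv2.connectedComponentsWithStats(d)
for i in range(1,n):
    if st[i,4]>30:
        x,y,w,h=st[i,:4];u,v=x+w/2-.5,y+h/2-.5
        b=((p.min(2)>115)&(l==i));yy,xx=np.nonzero(b)
        w=p.min(2)[b]
        print(st[i],"saddle",ray(c,ce[i][0],ce[i][1],14).round(1),"post",len(xx),xx.mean().round(2),yy.mean().round(2),ray(c,xx.mean(),yy.mean(),22).round(1))
for n in ["scene","side"]:
    c=cam(n);
    for q in [(638,166.),(570,185),(504,205),(443,223)]:pass
    P=proj(c,[[638,166,29],[570,185,29],[504,205,29],[443,223,29]]);im=c["pixels"].copy()
    x0,y0=int(P[:,0].min())-30,int(P[:,1].min())-30
    im=cv2.resize(im[y0:y0+140,x0:x0+180],None,fx=4,fy=4,interpolation=cv2.INTER_CUBIC)
    for u,v in P: cv2.drawMarker(im,(int((u-x0+.5)*4),int((v-y0+.5)*4)),(255,0,0),cv2.MARKER_CROSS,10,1)
    save("r_"+n,im)
```

```text
[244  28  24  20 462] saddle [638.9 165.8  14. ] post 47 254.81 40.09 [633.8 168.7  22. ]
[244  72  24  18 425] saddle [570.  186.4  14. ] post 44 254.45 83.18 [564.9 189.5  22. ]
[244 111  23  17 391] saddle [503.4 206.3  14. ] post 39 254.38 122.26 [498.  209.1  22. ]
[244 146  23  16 358] saddle [440.2 225.3  14. ] post 34 254.18 156.97 [434.8 227.9  22. ]
```

View pics/r_scene.png

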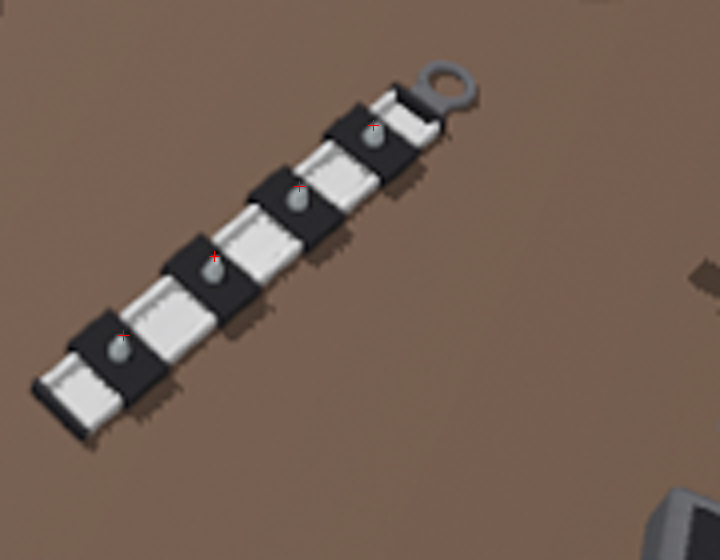

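View pics/r_side.png

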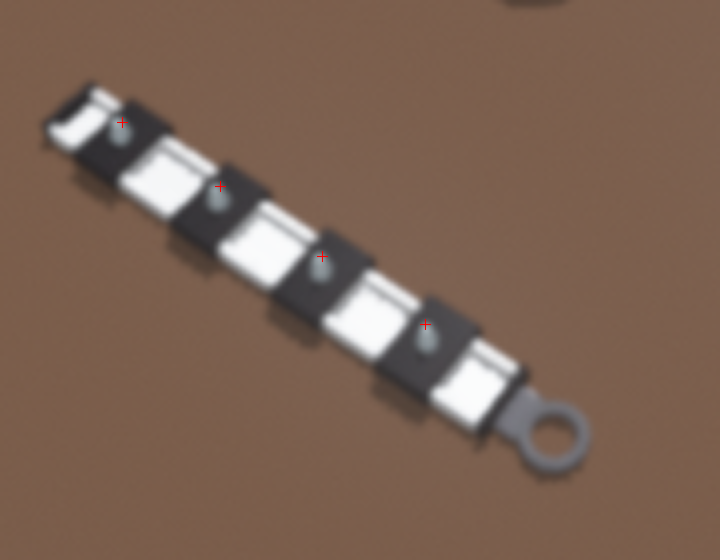

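Run:
```python
from h import *
Q=np.array([[638,166,22],[570,186,22],[504,206,22],[441,225,22]])
for n in ["scene","side","wrist"]:
    c=cam(n);p=c["pixels"].min(2).astype(float)
    for q,(u,v) in zip(Q,proj(c,Q)):
        r=4;u0,v0=int(round(u)),int(round(v))
        for _ in range(3):
            w=p[v0-r:v0+r+1,u0-r:u0+r+1]; b=np.clip(w-np.percentile(w,30)-15,0,None)
            yy,xx=np.mgrid[v0-r:v0+r+1,u0-r:u0+r+1]
            k=(xx-u0)**2+(yy-v0)**2<=r*r;b=b*k
            uu,vv=(b*xx).sum()/b.sum(),(b*yy).sum()/b.sum();u0,v0=int(round(uu)),int(round(vv))
        print(n,ray(c,uu,vv,22).round(1),round(uu-u,1),round(vv-v,1))
```

```text
scene [641.9 166.4  22. ] -0.7 1.5
scene [572.9 186.9  22. ] -0.2 1.2
scene [506.3 206.4  22. ] -0.2 0.8
scene [442.9 225.1  22. ] -0.3 0.6
side [642.2 166.1  22. ] -1.7 -0.5
side [571.7 187.   22. ] -1.0 0.2
side [504.9 206.6  22. ] -0.6 0.1
side [441.4 225.3  22. ] -0.3 0.1
wrist [641.2 166.2  22. ] -0.6 -1.9
wrist [572.6 186.5  22. ] -0.7 -1.4
wrist [505.9 206.3  22. ] -0.4 -1.0
wrist [442.7 225.   22. ] -0.2 -0.8
```

```bash
cat > d.py <<'E'
from h import *
import sys
t=[float(a) for a in sys.argv[1:4]]
T=tool();d=T[:3,:3].T@(np.array(t)-T[:3,3]);n=int(np.ceil(np.linalg.norm(d)/40))
yaw=np.degrees(np.arctan2(T[1,0],T[0,0]))
print("delta",d.round(1),"rows",n,"yaw",yaw.round(2),"pos",T[:3,3].round(1),"step",(d/n).round(1),read_state()["contact_force"].round(1),read_state()["gripper_width"])
E
python3 d.py 457.5 -244 150
```

```text
delta [157.1 445.4 228.6] rows 14 yaw -16.1 pos [430.1 227.5 378.6] step [11.2 31.8 16.3] [ 0.   0.  -0.1] 92.04273217929911
```

play_rows(
  moves=[
    {"linear":[11,32,16],"yaw":0},
    {"linear":[22,64,33],"yaw":0},
    {"linear":[34,95,49],"yaw":0},
    {"linear":[45,127,65],"yaw":0},
    {"linear":[56,159,82],"yaw":0},
    {"linear":[67,191,98],"yaw":0},
    {"linear":[78,223,114],"yaw":0},
    {"linear":[90,254,131],"yaw":0},
    {"linear":[101,286,147],"yaw":0},
    {"linear":[112,318,163],"yaw":0},
  ],
)

```text
time: 5.92
position: [449.4, -110.4, 215.0]
ee_rot: [0.0, 0.99, -0.14, 0.0]
contact_force: [2.2, 0.3, 0.2]
gripper_width: 92.0
```

play_rows(
  moves=[
    {"linear":[11,32,16],"yaw":0},
    {"linear":[22,64,33],"yaw":0},
    {"linear":[34,95,49],"yaw":0},
    {"linear":[45,127,65],"yaw":0},
    {"linear":[45,127,65],"yaw":0},
    {"linear":[45,127,65],"yaw":0},
  ],
)

```text
time: 6.42
position: [456.9, -243.9, 149.4]
ee_rot: [-0.001, 0.99, -0.141, -0.001]
contact_force: [0.7, 0.5, 0.4]
gripper_width: 92.0
```

```bash
python3 d.py 457.5 -244 15
python3 - <<'E'
from h import *
c=cam("wrist");save("w4",c["pixels"]);print(sock("wrist",c,"xl"))
E
```

```text
delta [1.000e+00 1.000e-01 1.344e+02] rows 4 yaw -16.22 pos [ 456.9 -243.9  149.4] step [ 0.2  0.  33.6] [0.7 0.5 0.4] 92.02443764899174
(array([ 458.8, -243. ]), np.float64(0.92), 0.78)
```

View pics/w4.png

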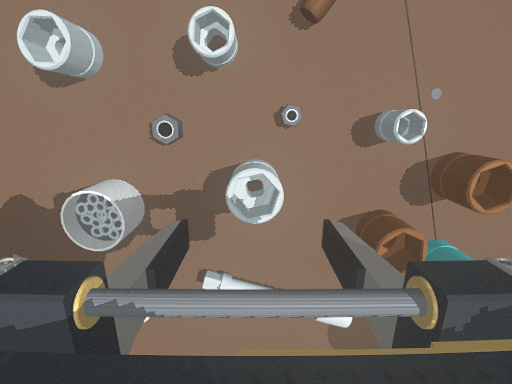

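play_rows(
  moves=[
    {"linear":[1.5,0,35],"yaw":0},
    {"linear":[1.5,0,70],"yaw":0},
    {"linear":[1.5,0,100],"yaw":0},
    {"linear":[1.5,0,120],"yaw":0},
    {"linear":[1.5,0,134],"yaw":0},
    {"linear":[1.5,0,134],"yaw":0},
  ],
)

```text
time: 7.02
position: [457.8, -240.8, 14.4]
ee_rot: [-0.001, 0.99, -0.139, -0.002]
contact_force: [0.8, -0.7, -0.6]
gripper_width: 92.0
```

play_rows(
  fingers=-1,
  moves=[
    {"linear":[0,0,0],"yaw":0},
    {"linear":[0,0,0],"yaw":0},
    {"linear":[0,0,0],"yaw":0},
    {"linear":[0,0,0],"yaw":0},
    {"linear":[0,0,0],"yaw":0},
    {"linear":[0,0,0],"yaw":0},
    {"linear":[0,0,0],"yaw":0},
    {"linear":[0,0,0],"yaw":0},
  ],
)

```text
time: 7.68
position: [459.8, -243.9, 17.6]
ee_rot: [0.0, 0.99, -0.14, 0.001]
contact_force: [-0.7, 1.5, 6.5]
gripper_width: 58.0
```

play_rows(
  moves=[
    {"linear":[0,0,-15],"yaw":0},
    {"linear":[0,0,-40],"yaw":0},
    {"linear":[0,0,-70],"yaw":0},
    {"linear":[0,0,-100],"yaw":0},
    {"linear":[0,0,-100],"yaw":0},
    {"linear":[0,0,-100],"yaw":0},
  ],
)

```text
time: 8.18
position: [459.5, -244.0, 116.7]
ee_rot: [0.001, 0.99, -0.14, 0.001]
contact_force: [-0.9, 1.0, -7.0]
gripper_width: 58.0
```

```bash
python3 d.py 641.7 166.3 115
python3 - <<'E'
from h import *
c=cam("wrist");save("w5",c["pixels"]);p=tool()[:3,3];print(p,sock("wrist",c,"xl",(p[0],p[1]),p[2]-15))
c=cam("side");print(sock("side",c,"xl",(p[0],p[1]),p[2]-15))
c=cam("scene");print(sock("scene",c,"xl",(p[0],p[1]),p[2]-15))
E
```

```text
delta [  61.6 -444.7    1.4] rows 12 yaw -16.06 pos [ 459.5 -244.   116.7] step [  5.1 -37.1   0.1] [-0.9  1.  -7. ] 57.99835165887702
[ 458.10310969 -242.81403389  114.68679052] (array([ 458. , -243.2]), np.float64(0.74), 0.89)
(array([ 451. , -240.9]), np.float64(0.58), 0.58)
(array([ 460.6, -237.3]), np.float64(0.48), 0.61)
```

View pics/w5.png

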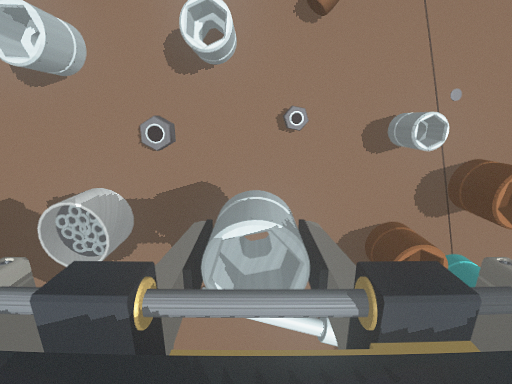

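play_rows(
  moves=[
    {"linear":[3,-20,0],"yaw":0},
    {"linear":[8,-57,0],"yaw":0},
    {"linear":[13,-94,0],"yaw":0},
    {"linear":[18,-131,0],"yaw":0},
    {"linear":[23,-168,0],"yaw":0},
    {"linear":[28,-205,0],"yaw":0},
    {"linear":[34,-242,0],"yaw":0},
    {"linear":[39,-279,0],"yaw":0},
    {"linear":[44,-316,0],"yaw":0},
    {"linear":[49,-353,0],"yaw":0},
  ],
)

```text
time: 9.32
position: [603.7, 84.0, 115.2]
ee_rot: [0.0, 0.99, -0.14, -0.001]
contact_force: [1.2, -1.2, -6.3]
gripper_width: 58.2
```

play_rows(
  moves=[
    {"linear":[5,-37,0],"yaw":0},
    {"linear":[10,-70,0],"yaw":0},
    {"linear":[13,-91,0],"yaw":0},
    {"linear":[13,-91,0],"yaw":0},
    {"linear":[13,-91,0],"yaw":0},
  ],
)

```text
time: 9.73
position: [640.8, 166.9, 114.9]
ee_rot: [0.0, 0.99, -0.139, -0.001]
contact_force: [0.3, -0.4, -6.3]
gripper_width: 58.2
```

```bash
python3 d.py 641.7 166.3 60; python3 d.py 641.7 166.3 60
python3 - <<'E'
from h import *
c=cam("wrist");save("w6",c["pixels"]);
for n in ["side","scene"]:
    c=cam(n);p=proj(c,[641,166,60])[0];x,y=int(p[0])-64,int(p[1])-64;x=max(x,0);y=max(y,0)
    save("p6"+n,cv2.resize(c["pixels"][y:y+128,x:x+128],None,fx=4,fy=4))
E
```

```text
delta [ 1.1  0.3 54.9] rows 2 yaw -15.93 pos [640.8 166.9 114.9] step [ 0.6  0.1 27.4] [ 0.3 -0.4 -6.3] 58.18059626830298
delta [ 1.1  0.3 54.9] rows 2 yaw -15.93 pos [640.8 166.9 114.9] step [ 0.6  0.1 27.4] [ 0.3 -0.4 -6.3] 58.18059626830298
```

View pics/w6.png

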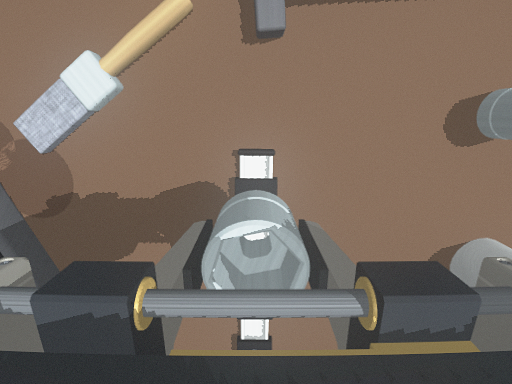

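View pics/p6side.png

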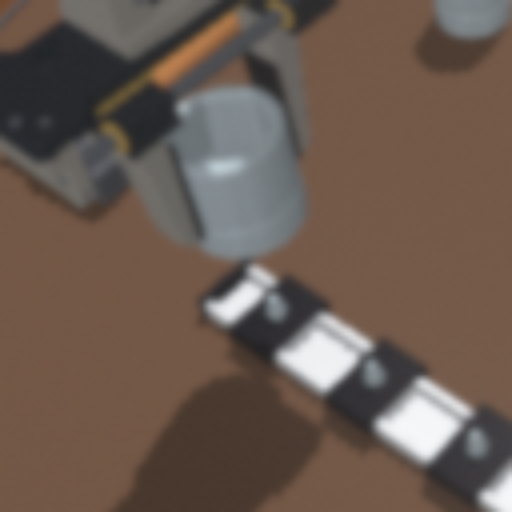

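View pics/p6scene.png

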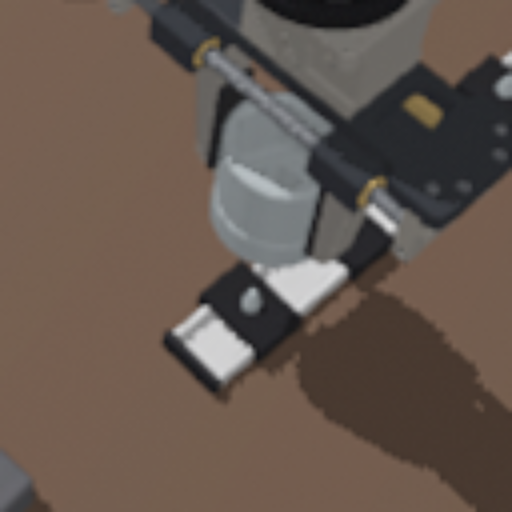

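play_rows(
  moves=[
    {"linear":[0.7,0.2,25],"yaw":0},
    {"linear":[0.7,0.2,50],"yaw":0},
    {"linear":[0.7,0.2,64],"yaw":0},
    {"linear":[0.7,0.2,70],"yaw":0},
    {"linear":[0.7,0.2,74],"yaw":0},
    {"linear":[0.7,0.2,78],"yaw":0},
    {"linear":[0.7,0.2,80],"yaw":0},
    {"linear":[0.7,0.2,80],"yaw":0},
  ],
)

```text
time: 10.55
position: [642.8, 165.6, 37.4]
ee_rot: [-0.0, 0.99, -0.14, 0.001]
contact_force: [0.2, -0.5, -6.3]
gripper_width: 58.2
```

```bash
python3 d.py 641.7 166.3 31
python3 - <<'E'
from h import *
read_state()
for n in ["side","scene"]:
    c=cam(n);p=proj(c,[641,166,30])[0];x,y=int(p[0])-64,int(p[1])-64;x=max(x,0);y=max(y,0)
    save("p7"+n,cv2.resize(c["pixels"][y:y+128,x:x+128],None,fx=4,fy=4))
for _ in range(4):
    cam("side");s=read_state();print(s["position"],s["contact_force"])
E
```

```text
delta [-1.3 -0.4  6.4] rows 1 yaw -16.06 pos [642.8 165.6  37.4] step [-1.3 -0.4  6.4] [ 0.2 -0.5 -6.3] 58.191886686730335
[642.87781086 165.65657508  37.62130773] [ 0.59269704  0.35235775 -6.35760675]
[642.77353874 165.65605402  37.48487766] [ 0.605808   -0.01090394 -6.02927667]
[642.65876473 165.66154334  37.34491179] [ 1.22095622  0.61854251 -5.92463855]
[642.51595291 165.64526325  37.16959503] [-0.31064126 -0.14435736 -5.65195138]
```

View pics/p7side.png

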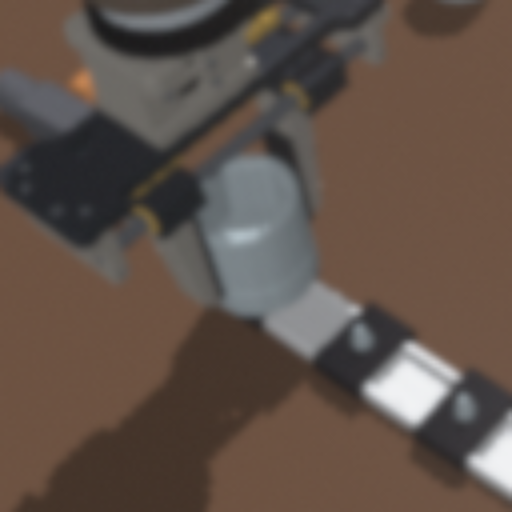

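View pics/p7scene.png

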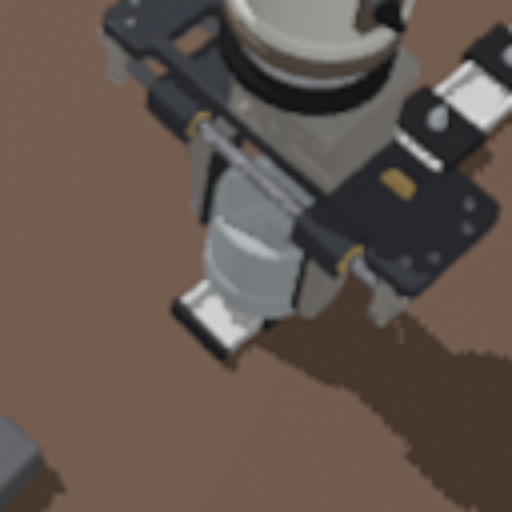

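play_rows(
  moves=[
    {"linear":[-0.5,0,2],"yaw":0},
    {"linear":[-0.5,0,3],"yaw":0},
    {"linear":[-0.5,0,4],"yaw":0},
    {"linear":[-0.5,0,5],"yaw":0},
    {"linear":[-0.5,0,5],"yaw":0},
  ],
)

```text
time: 11.27
position: [641.8, 165.7, 33.6]
ee_rot: [0.0, 0.99, -0.14, -0.0]
contact_force: [-6.7, -1.0, 7.2]
gripper_width: 58.3
```

play_rows(
  fingers=1,
  moves=[
    {"linear":[0,0,-1],"yaw":0},
    {"linear":[0,0,-1],"yaw":0},
    {"linear":[0,0,-1],"yaw":0},
    {"linear":[0,0,-1],"yaw":0},
    {"linear":[0,0,-1],"yaw":0},
    {"linear":[0,0,-1],"yaw":0},
  ],
)

```text
time: 11.77
position: [641.8, 165.7, 32.6]
ee_rot: [-0.0, 0.99, -0.14, 0.0]
contact_force: [0.0, -0.3, -0.7]
gripper_width: 91.7
```

play_rows(
  moves=[
    {"linear":[0,0,-25],"yaw":0},
    {"linear":[0,0,-60],"yaw":0},
    {"linear":[0,0,-95],"yaw":0},
    {"linear":[0,0,-120],"yaw":0},
    {"linear":[0,0,-120],"yaw":0},
    {"linear":[0,0,-120],"yaw":0},
  ],
)

```text
time: 12.27
position: [643.1, 165.8, 154.9]
ee_rot: [-0.0, 0.99, -0.14, 0.002]
contact_force: [-0.2, -0.7, 0.4]
gripper_width: 91.8
```

```bash
python3 d.py 650.5 -100.3 150
python3 - <<'E'
from h import *
for n in ["wrist","side","scene"]:
    c=cam(n);print(n,[ (z,sock(n,c,"xl",(641,166),z)) for z in (16,26)])
    p=proj(c,[641,166,30])[0];x,y=int(p[0])-64,int(p[1])-64;x=max(x,0);y=max(y,0)
    save("p8"+n,cv2.resize(c["pixels"][y:y+128,x:x+128],None,fx=3,fy=3))
E
python3 -c "
import cv2,numpy as np
cv2.imwrite('pics/p8.png',np.hstack([cv2.resize(cv2.imread(f'pics/p8{n}.png'),(260,260)) for n in ['wrist','side','scene']]))"
```

```text
delta [ 80.7 253.7   4.8] rows 7 yaw -16.06 pos [643.1 165.8 154.9] step [11.5 36.2  0.7] [-0.2 -0.7  0.4] 91.756237980721
wrist [(16, (array([639.6, 166.6]), np.float64(0.88), 0.86)), (26, (array([644.6, 165.2]), np.float64(0.81), 0.86))]
side [(16, (array([639.3, 164.8]), np.float64(0.88), 0.58)), (26, (array([632.4, 172. ]), np.float64(0.85), 0.58))]
scene [(16, (array([637.3, 165.7]), np.float64(0.89), 0.82)), (26, (array([644.5, 168. ]), np.float64(0.86), 0.82))]
```

View pics/p8.png

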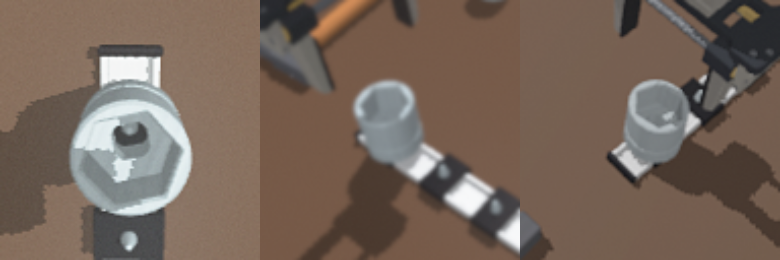

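play_rows(
  moves=[
    {"linear":[11,36,1],"yaw":0},
    {"linear":[23,72,1],"yaw":0},
    {"linear":[34,108,2],"yaw":0},
    {"linear":[46,145,2],"yaw":0},
    {"linear":[57,181,3],"yaw":0},
    {"linear":[69,217,4],"yaw":0},
    {"linear":[80.5,254,20],"yaw":0},
    {"linear":[80.5,254,40],"yaw":0},
    {"linear":[80.5,254,40],"yaw":0},
    {"linear":[80.5,254,40],"yaw":0},
  ],
)

```text
time: 13.55
position: [647.6, -100.2, 111.1]
ee_rot: [-0.001, 0.99, -0.14, -0.002]
contact_force: [0.4, 0.0, -0.0]
gripper_width: 92.1
```

```bash
python3 d.py 650.5 -100.3 15
python3 - <<'E'
from h import *
c=cam("wrist");save("w9",c["pixels"]);print(sock("wrist",c,"l"))
E
python3 d.py 650.5 -100.3 15
```

```text
delta [ 3.2 -0.6 96.1] rows 3 yaw -16.09 pos [ 647.6 -100.2  111.1] step [ 1.1 -0.2 32. ] [ 0.4  0.  -0. ] 92.12943452673147
(array([ 651.3, -101.4]), np.float64(0.88), 0.7)
delta [ 1.2  0.4 98.6] rows 3 yaw -15.97 pos [649.4 -99.6 113.6] step [ 0.4  0.1 32.9] [0.3 0.2 0.8] 91.94563092342821
```

View pics/w9.png

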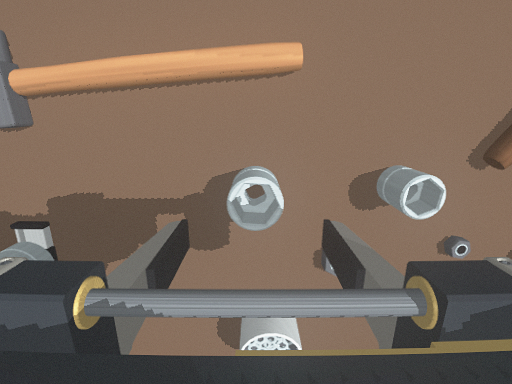

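play_rows(
  moves=[
    {"linear":[2,0,35],"yaw":0},
    {"linear":[2,0,65],"yaw":0},
    {"linear":[2,0,85],"yaw":0},
    {"linear":[2,0,98],"yaw":0},
    {"linear":[2,0,98],"yaw":0},
  ],
)

```text
time: 14.07
position: [649.2, -99.5, 12.3]
ee_rot: [-0.0, 0.99, -0.139, -0.002]
contact_force: [-1.5, 0.6, -1.0]
gripper_width: 92.1
```

play_rows(
  fingers=-1,
  moves=[
    {"linear":[0,0,0],"yaw":0},
    {"linear":[0,0,0],"yaw":0},
    {"linear":[0,0,0],"yaw":0},
    {"linear":[0,0,0],"yaw":0},
    {"linear":[0,0,0],"yaw":0},
    {"linear":[0,0,0],"yaw":0},
    {"linear":[0,0,0],"yaw":0},
    {"linear":[0,0,0],"yaw":0},
  ],
)

```text
time: 14.73
position: [651.0, -101.2, 15.1]
ee_rot: [-0.0, 0.99, -0.14, 0.0]
contact_force: [-0.1, 0.5, 3.0]
gripper_width: 49.2
```

Run:
```python
from h import *
for _ in range(8):
    cam("side");s=read_state();print(s["position"].round(1),s["contact_force"].round(1))
```

```text
[ 651.  -101.2   15.1] [-0.5  0.6  2.8]
[ 651.  -101.2   15.1] [-0.9  0.7  3.2]
[ 651.  -101.2   15.1] [-1.3  1.   3.6]
[ 651.  -101.2   15.1] [-0.   1.3  4. ]
[ 651.  -101.2   15.1] [-0.6  1.5  4.2]
[ 651.  -101.2   15.1] [-0.7  1.   5.2]
[ 651.  -101.2   15.1] [-1.   1.4  6.1]
[ 651.  -101.2   15.1] [-1.4  0.7  4. ]
```

play_rows(
  moves=[
    {"linear":[0,0,-15],"yaw":0},
    {"linear":[0,0,-40],"yaw":0},
    {"linear":[0,0,-70],"yaw":0},
    {"linear":[0,0,-100],"yaw":0},
    {"linear":[0,0,-100],"yaw":0},
    {"linear":[0,0,-100],"yaw":0},
  ],
)

```text
time: 15.63
position: [651.6, -101.7, 115.7]
ee_rot: [0.0, 0.99, -0.14, 0.001]
contact_force: [-0.7, -0.3, -5.8]
gripper_width: 48.9
```

```bash
python3 - <<'E'
from h import *
P=[]
for _ in range(8):
    c=cam("wrist");s=read_state();P.append(s["position"])
    p=P[-1];print(p.round(1),sock("wrist",c,"l",(p[0],p[1]),p[2]-15))
print(np.mean(P,0))
E
python3 d.py 572.4 186.8 115
```

```text
[ 649.8 -101.1  113.1] (array([ 652.3, -101.4]), np.float64(0.85), 0.8)
[ 648.4 -100.5  110.9] (array([ 649.3, -100.5]), np.float64(0.84), 0.93)
[ 648.8 -100.6  111.4] (array([ 651.1, -100.6]), np.float64(0.82), 0.72)
[ 649.6 -100.9  112.6] (array([ 650.8, -101.1]), np.float64(0.83), 0.71)
[ 650.2 -101.1  113.6] (array([ 653.1, -101.6]), np.float64(0.81), 0.56)
[ 650.6 -101.2  114.2] (array([ 651.3, -101.1]), np.float64(0.83), 0.7)
[ 650.8 -101.2  114.6] (array([ 653.1, -101.3]), np.float64(0.84), 0.92)
[ 650.8 -101.3  114.7] (array([ 653. , -101.8]), np.float64(0.85), 0.65)
[ 649.88309725 -100.97137289  113.13040574]
delta [-155.  -255.1   -0.3] rows 8 yaw -16.05 pos [ 650.8 -101.2  114.7] step [-19.4 -31.9  -0. ] [ 0.6  0.4 -4.1] 49.02424243570783
```

play_rows(
  moves=[
    {"linear":[-10,-16,-5],"yaw":0},
    {"linear":[-30,-49,-15],"yaw":0},
    {"linear":[-51,-83,-15],"yaw":0},
    {"linear":[-71,-117,-15],"yaw":0},
    {"linear":[-92,-151,-15],"yaw":0},
    {"linear":[-112,-185,-15],"yaw":0},
    {"linear":[-133,-219,-15],"yaw":0},
    {"linear":[-149,-245,-15],"yaw":0},
    {"linear":[-155,-255,-15],"yaw":0},
    {"linear":[-155,-255,-10],"yaw":0},
  ],
)

```text
time: 17.27
position: [571.8, 190.1, 125.9]
ee_rot: [-0.001, 0.99, -0.138, 0.001]
contact_force: [0.0, -0.1, -4.4]
gripper_width: 49.4
```

play_rows(
  moves=[
    {"linear":[0,0,10],"yaw":0},
    {"linear":[0,0,30],"yaw":0},
    {"linear":[0,0,40],"yaw":0},
    {"linear":[0,0,50],"yaw":0},
    {"linear":[0,0,55],"yaw":0},
    {"linear":[0,0,55],"yaw":0},
    {"linear":[0,0,55],"yaw":0},
    {"linear":[0,0,55],"yaw":0},
  ],
)

```text
time: 17.93
position: [573.2, 186.6, 70.5]
ee_rot: [-0.0, 0.99, -0.14, 0.001]
contact_force: [0.0, 0.6, -4.1]
gripper_width: 49.1
```

```bash
python3 - <<'E'
from h import *
for i in range(12):
    c=cam("wrist");s=read_state();p=s["position"]
    print(p.round(1),s["contact_force"].round(1))
print(sock("wrist",c,"l",(p[0],p[1]),p[2]-15))
save("w10",c["pixels"])
for n in ["side","scene"]:
    c=cam(n);print(sock(n,c,"l",(p[0],p[1]),p[2]-15))
    u=proj(c,[572,187,30])[0];x,y=int(u[0])-64,int(u[1])-64
    save("p10"+n,cv2.resize(c["pixels"][y:y+128,x:x+128],(384,384)))
E
python3 d.py 572.4 186.8 31
python3 -c "
import cv2,numpy as np
cv2.imwrite('pics/p10.png',np.hstack([cv2.imread(f'pics/p10{n}.png') for n in ['side','scene']]))"
```

```text
[573.2 186.7  70.7] [ 0.2  0.4 -5.3]
[573.1 186.8  70.7] [-0.4 -0.4 -4.6]
[573.  186.8  70.5] [ 0.3 -0.5 -5.3]
[572.8 186.8  70.4] [-0.4 -0.1 -4.1]
[572.7 186.8  70.2] [ 0.5 -0.2 -4.3]
[572.6 186.8  70. ] [ 0.2  0.2 -5. ]
[572.4 186.8  69.9] [-0.2  0.6 -3.9]
[572.4 186.8  69.8] [ 0.5  0.2 -4.7]
[572.3 186.8  69.7] [-0.  -0.5 -5.2]
[572.3 186.8  69.7] [ 0.4  1.  -5.3]
[572.3 186.7  69.6] [-0.4  0.4 -4.4]
[572.3 186.7  69.6] [-0.3  0.1 -5.4]
(array([573.2, 186.8]), np.float64(0.84), 0.88)
(array([571.2, 183.7]), np.float64(0.68), 0.91)
(array([572.9, 183.1]), np.float64(0.69), 0.56)
delta [ 0.1 -0.1 38.6] rows 1 yaw -16.05 pos [572.3 186.7  69.6] step [ 0.1 -0.1 38.6] [-0.1 -0.1 -4.6] 49.182746631033986
```

View pics/p10.png

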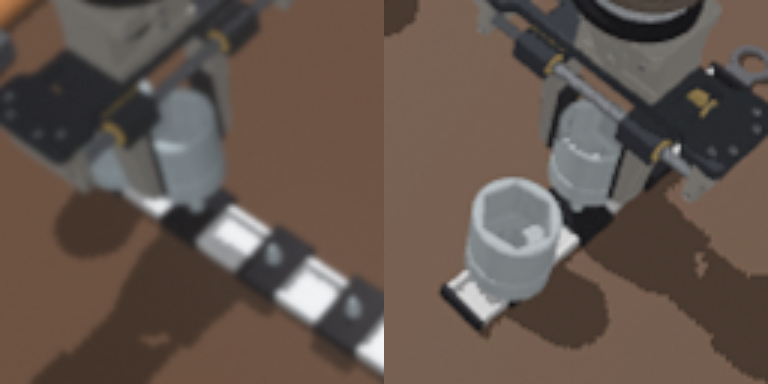

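View pics/w10.png

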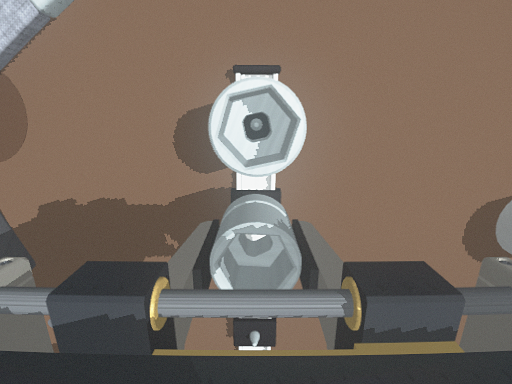

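play_rows(
  moves=[
    {"linear":[0,0,12],"yaw":0},
    {"linear":[0,0,20],"yaw":0},
    {"linear":[0,0,26],"yaw":0},
    {"linear":[0,0,31],"yaw":0},
    {"linear":[0,0,34],"yaw":0},
    {"linear":[0,0,36],"yaw":0},
    {"linear":[0,0,38],"yaw":0},
    {"linear":[0,0,39],"yaw":0},
    {"linear":[0,0,39],"yaw":0},
    {"linear":[0,0,39],"yaw":0},
  ],
)

```text
time: 19.62
position: [572.6, 186.8, 31.1]
ee_rot: [-0.0, 0.99, -0.14, 0.0]
contact_force: [-1.2, -0.0, -2.4]
gripper_width: 49.3
```

play_rows(
  fingers=1,
  moves=[
    {"linear":[0,0,0],"yaw":0},
    {"linear":[0,0,0],"yaw":0},
    {"linear":[0,0,0],"yaw":0},
    {"linear":[0,0,0],"yaw":0},
    {"linear":[0,0,0],"yaw":0},
    {"linear":[0,0,0],"yaw":0},
  ],
)

```text
time: 20.12
position: [572.5, 186.7, 30.8]
ee_rot: [-0.0, 0.99, -0.14, 0.0]
contact_force: [0.2, -0.3, -0.1]
gripper_width: 87.1
```

play_rows(
  moves=[
    {"linear":[0,0,-25],"yaw":0},
    {"linear":[0,0,-60],"yaw":0},
    {"linear":[0,0,-95],"yaw":0},
    {"linear":[0,0,-120],"yaw":0},
    {"linear":[0,0,-120],"yaw":0},
    {"linear":[0,0,-120],"yaw":0},
  ],
)

```text
time: 20.62
position: [573.7, 186.9, 152.7]
ee_rot: [-0.001, 0.99, -0.14, 0.002]
contact_force: [0.3, 0.2, -0.2]
gripper_width: 91.9
```

```bash
python3 - <<'E'
from h import *
for i in range(8): cam("side")
for n in ["wrist","side","scene"]:
    c=cam(n);print(n,[ (z,sock(n,c,"l",(572,187),z)) for z in (16,26)])
    if n=="wrist":save("w11",c["pixels"])
E
python3 d.py 612.5 -247.7 150
```

```text
wrist [(16, (array([572.4, 187. ]), np.float64(0.87), 0.58)), (26, (array([574.8, 186. ]), np.float64(0.81), 0.58))]
side [(16, (array([573. , 186.2]), np.float64(0.87), 0.7)), (26, (array([569.3, 191.5]), np.float64(0.84), 0.7))]
scene [(16, (array([569.4, 187.1]), np.float64(0.85), 0.68)), (26, (array([576. , 188.4]), np.float64(0.83), 0.68))]
delta [158.7 406.4   0.7] rows 11 yaw -16.05 pos [572.3 186.7 150.7] step [14.4 36.9  0.1] [ 0.1  0.1 -0.7] 91.95889925214018
```

View pics/w11.png

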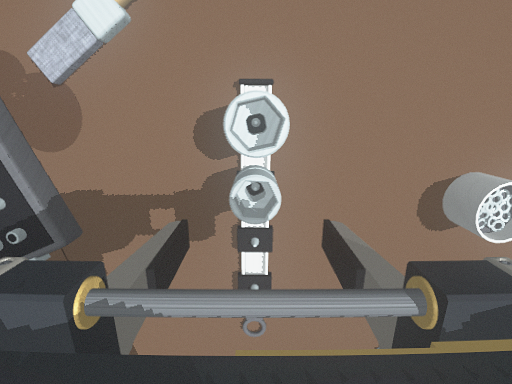

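Both XL (256,123) and L (256,195) are down over their posts. Next is M.

play_rows(
  moves=[
    {"linear":[14,37,0],"yaw":0},
    {"linear":[29,74,0],"yaw":0},
    {"linear":[43,111,0],"yaw":0},
    {"linear":[58,148,0],"yaw":0},
    {"linear":[72,185,0],"yaw":0},
    {"linear":[87,222,0],"yaw":0},
    {"linear":[101,259,0],"yaw":0},
    {"linear":[115,296,0],"yaw":0},
    {"linear":[130,332,0],"yaw":0},
    {"linear":[144,369,0],"yaw":0},
  ],
)

```text
time: 22.3
position: [608.6, -209.7, 150.8]
ee_rot: [-0.0, 0.99, -0.14, 0.0]
contact_force: [-0.1, -0.1, -0.4]
gripper_width: 91.7
```

play_rows(
  moves=[
    {"linear":[10,27,0],"yaw":0},
    {"linear":[14.7,37.4,20],"yaw":0},
    {"linear":[14.7,37.4,40],"yaw":0},
    {"linear":[14.7,37.4,40],"yaw":0},
    {"linear":[14.7,37.4,40],"yaw":0},
    {"linear":[14.7,37.4,40],"yaw":0},
  ],
)

```text
time: 22.8
position: [612.9, -247.4, 111.6]
ee_rot: [0.0, 0.99, -0.139, 0.0]
contact_force: [0.1, -0.3, -0.3]
gripper_width: 91.9
```

```bash
python3 - <<'E'
from h import *
for i in range(8): cam("side")
c=cam("wrist");save("w12",c["pixels"]);print(sock("wrist",c,"m"))
c=cam("wrist");print(sock("wrist",c,"m"))
E
python3 d.py 612.5 -247.7 15
```

```text
(array([ 614.6, -248.2]), np.float64(0.86), 0.91)
(array([ 614.5, -248.3]), np.float64(0.83), 0.95)
delta [ 0.1 -0.  95.6] rows 3 yaw -16.05 pos [ 612.4 -247.7  110.6] step [ 0.  -0.  31.9] [-0.7  0.3  0.4] 91.69946114786893
```

View pics/w12.png

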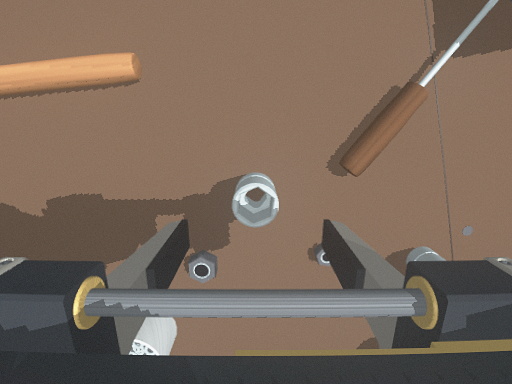

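play_rows(
  moves=[
    {"linear":[1,0,35],"yaw":0},
    {"linear":[1,0,65],"yaw":0},
    {"linear":[1,0,85],"yaw":0},
    {"linear":[1,0,95.5],"yaw":0},
    {"linear":[1,0,95.5],"yaw":0},
    {"linear":[1,0,95.5],"yaw":0},
  ],
)

```text
time: 23.9
position: [613.6, -248.1, 15.5]
ee_rot: [0.0, 0.99, -0.14, 0.0]
contact_force: [-0.3, -0.3, 0.6]
gripper_width: 91.7
```

play_rows(
  fingers=-1,
  moves=[
    {"linear":[0,0,0],"yaw":0},
    {"linear":[0,0,0],"yaw":0},
    {"linear":[0,0,0],"yaw":0},
    {"linear":[0,0,0],"yaw":0},
    {"linear":[0,0,0],"yaw":0},
    {"linear":[0,0,0],"yaw":0},
    {"linear":[0,0,0],"yaw":0},
    {"linear":[0,0,0],"yaw":0},
    {"linear":[0,0,0],"yaw":0},
    {"linear":[0,0,0],"yaw":0},
  ],
)

```text
time: 24.73
position: [613.4, -247.9, 15.1]
ee_rot: [-0.0, 0.99, -0.14, -0.0]
contact_force: [0.3, 0.7, 1.3]
gripper_width: 41.3
```

play_rows(
  moves=[
    {"linear":[0,0,-15],"yaw":0},
    {"linear":[0,0,-40],"yaw":0},
    {"linear":[0,0,-70],"yaw":0},
    {"linear":[0,0,-100],"yaw":0},
    {"linear":[0,0,-115],"yaw":0},
    {"linear":[0,0,-115],"yaw":0},
    {"linear":[0,0,-115],"yaw":0},
  ],
)

```text
time: 25.32
position: [613.6, -248.2, 130.9]
ee_rot: [0.0, 0.99, -0.14, 0.001]
contact_force: [-0.2, 0.4, -3.5]
gripper_width: 41.5
```

```bash
python3 - <<'E'
from h import *
for i in range(10): cam("side")
c=cam("wrist");save("w13",c["pixels"]);p=tool()[:3,3];print(sock("wrist",c,"m",(p[0],p[1]),p[2]-15))
E
python3 d.py 505.7 206.4 115
```

```text
(array([ 614.5, -248.2]), np.float64(0.92), 0.63)
delta [-229.1 -406.9   15. ] rows 12 yaw -16.05 pos [ 613.4 -248.   130. ] step [-19.1 -33.9   1.3] [-0.7  0.3 -4.2] 41.8485200573938
```

View pics/w13.png

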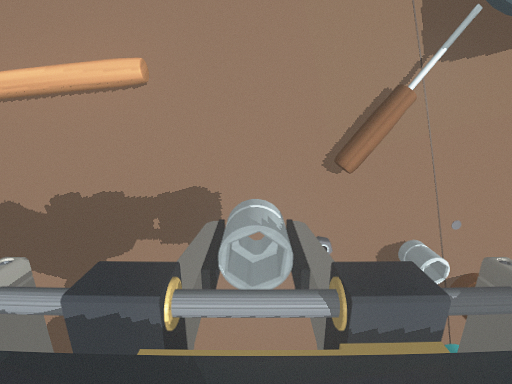

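play_rows(
  moves=[
    {"linear":[-10,-18,0],"yaw":0},
    {"linear":[-29,-52,0],"yaw":0},
    {"linear":[-48,-86,0],"yaw":0},
    {"linear":[-67,-120,0],"yaw":0},
    {"linear":[-86,-154,0],"yaw":0},
    {"linear":[-105,-188,0],"yaw":0},
    {"linear":[-124,-222,0],"yaw":0},
    {"linear":[-143,-256,0],"yaw":0},
    {"linear":[-162,-290,0],"yaw":0},
    {"linear":[-181,-324,0],"yaw":0},
  ],
)

```text
time: 26.75
position: [528.5, 115.1, 130.6]
ee_rot: [-0.0, 0.99, -0.14, 0.001]
contact_force: [1.4, 0.4, -4.3]
gripper_width: 41.4
```

play_rows(
  moves=[
    {"linear":[-20,-35,0],"yaw":0},
    {"linear":[-39,-67,0],"yaw":0},
    {"linear":[-48,-83,0],"yaw":0},
    {"linear":[-48,-83,15],"yaw":0},
    {"linear":[-48,-83,35],"yaw":0},
    {"linear":[-48,-83,50],"yaw":0},
    {"linear":[-48,-83,60],"yaw":0},
    {"linear":[-48,-83,60],"yaw":0},
    {"linear":[-48,-83,60],"yaw":0},
  ],
)

```text
time: 27.5
position: [505.8, 206.3, 70.1]
ee_rot: [0.0, 0.99, -0.14, -0.0]
contact_force: [-0.5, -0.2, -3.1]
gripper_width: 41.2
```

```bash
python3 - <<'E'
from h import *
for i in range(10): cam("side")
c=cam("wrist");save("w14",c["pixels"]);p=tool()[:3,3];print(sock("wrist",c,"m",(p[0],p[1]),p[2]-15))
E
python3 d.py 505.7 206.4 31
```

```text
(array([507.2, 206.3]), np.float64(0.91), 0.57)
delta [-0.2  0.1 39.2] rows 1 yaw -16.06 pos [505.9 206.4  70.2] step [-0.2  0.1 39.2] [-0.3 -0.6 -3.6] 41.60994691275461
```

View pics/w14.png

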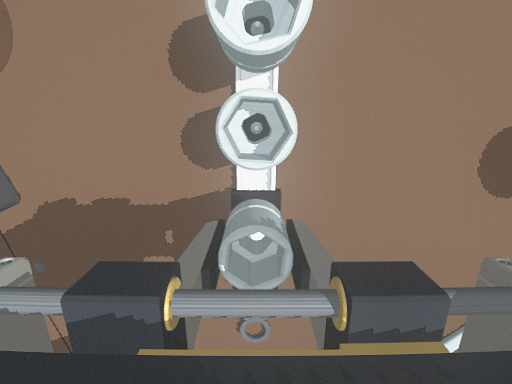

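play_rows(
  moves=[
    {"linear":[-0.5,0,12],"yaw":0},
    {"linear":[-0.5,0,20],"yaw":0},
    {"linear":[-0.5,0,26],"yaw":0},
    {"linear":[-0.5,0,31],"yaw":0},
    {"linear":[-0.5,0,34],"yaw":0},
    {"linear":[-0.5,0,36],"yaw":0},
    {"linear":[-0.5,0,38],"yaw":0},
    {"linear":[-0.5,0,39.5],"yaw":0},
    {"linear":[-0.5,0,39.5],"yaw":0},
    {"linear":[-0.5,0,39.5],"yaw":0},
  ],
)

```text
time: 28.93
position: [505.8, 206.6, 31.1]
ee_rot: [-0.0, 0.99, -0.14, 0.0]
contact_force: [-0.6, -1.1, -0.6]
gripper_width: 41.3
```

play_rows(
  fingers=1,
  moves=[
    {"linear":[0,0,0],"yaw":0},
    {"linear":[0,0,0],"yaw":0},
    {"linear":[0,0,0],"yaw":0},
    {"linear":[0,0,0],"yaw":0},
    {"linear":[0,0,0],"yaw":0},
    {"linear":[0,0,0],"yaw":0},
    {"linear":[0,0,0],"yaw":0},
  ],
)

```text
time: 29.52
position: [505.4, 206.6, 30.6]
ee_rot: [-0.0, 0.99, -0.14, 0.0]
contact_force: [0.3, -0.9, -0.0]
gripper_width: 86.1
```

play_rows(
  moves=[
    {"linear":[0,0,-25],"yaw":0},
    {"linear":[0,0,-60],"yaw":0},
    {"linear":[0,0,-95],"yaw":0},
    {"linear":[0,0,-120],"yaw":0},
    {"linear":[0,0,-120],"yaw":0},
    {"linear":[0,0,-120],"yaw":0},
  ],
)

```text
time: 30.02
position: [506.6, 206.8, 152.3]
ee_rot: [-0.001, 0.99, -0.14, 0.002]
contact_force: [0.0, -0.6, -0.8]
gripper_width: 92.0
```

```bash
python3 - <<'E'
from h import *
for i in range(8): cam("side")
for n in ["wrist","side","scene"]:
    c=cam(n);print(n,[ (z,sock(n,c,"m",(505,206),z)) for z in (16,26)])
    if n=="wrist":save("w15",c["pixels"])
E
python3 d.py 481.5 -410 150
```

```text
wrist [(16, (array([505.5, 206.4]), np.float64(0.81), 0.74)), (26, (array([507.5, 205.9]), np.float64(0.76), 0.74))]
side [(16, (array([506.8, 206.4]), np.float64(0.84), 0.56)), (26, (array([502.9, 212.3]), np.float64(0.81), 0.56))]
scene [(16, (array([504.1, 207.2]), np.float64(0.84), 0.97)), (26, (array([511.2, 208.2]), np.float64(0.82), 0.97))]
delta [147.5 599.2   0.6] rows 16 yaw -16.05 pos [505.4 206.6 150.7] step [ 9.2 37.4  0. ] [ 0.3 -0.6 -0.8] 92.14400683821403
```

View pics/w15.png

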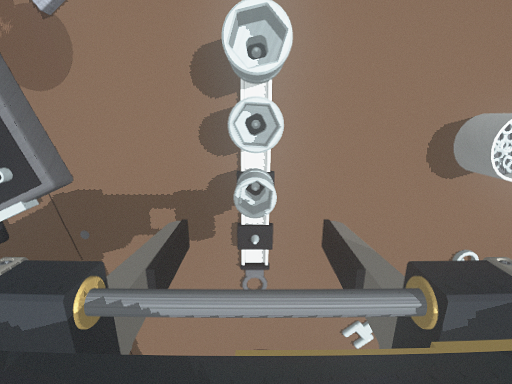

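play_rows(
  moves=[
    {"linear":[9,37,0],"yaw":0},
    {"linear":[18,75,0],"yaw":0},
    {"linear":[28,112,0],"yaw":0},
    {"linear":[37,150,0],"yaw":0},
    {"linear":[46,187,0],"yaw":0},
    {"linear":[55,225,0],"yaw":0},
    {"linear":[65,262,0],"yaw":0},
    {"linear":[74,300,0],"yaw":0},
    {"linear":[83,337,0],"yaw":0},
    {"linear":[92,374,0],"yaw":0},
  ],
)

```text
time: 31.7
position: [490.0, -180.2, 150.9]
ee_rot: [0.0, 0.99, -0.14, 0.0]
contact_force: [0.1, 0.5, -0.5]
gripper_width: 92.1
```

play_rows(
  moves=[
    {"linear":[9,37,0],"yaw":0},
    {"linear":[18,75,0],"yaw":0},
    {"linear":[28,112,0],"yaw":0},
    {"linear":[37,150,0],"yaw":0},
    {"linear":[46,187,0],"yaw":0},
    {"linear":[55.5,225,20],"yaw":0},
    {"linear":[55.5,225,40],"yaw":0},
    {"linear":[55.5,225,40],"yaw":0},
    {"linear":[55.5,225,40],"yaw":0},
  ],
)

```text
time: 32.45
position: [480.6, -408.7, 109.1]
ee_rot: [-0.002, 0.99, -0.14, -0.001]
contact_force: [0.3, 0.8, -0.2]
gripper_width: 91.8
```

```bash
python3 - <<'E'
from h import *
for i in range(8): cam("side")
c=cam("wrist");save("w16",c["pixels"]);print(sock("wrist",c,"s"))
c=cam("wrist");print(sock("wrist",c,"s"))
E
python3 d.py 481.5 -410 15
```

```text
(array([ 480.7, -411.4]), np.float64(0.85), 0.83)
(array([ 480.6, -411.4]), np.float64(0.84), 0.96)
delta [-0.   0.2 95.8] rows 3 yaw -16.04 pos [ 481.6 -409.8  110.8] step [-0.   0.1 31.9] [-0.1 -0.2  0.4] 91.69209669519104
```

View pics/w16.png

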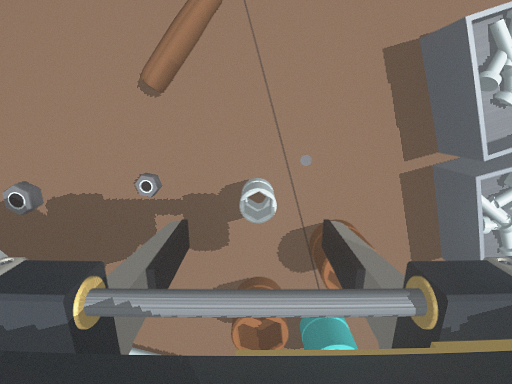

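play_rows(
  moves=[
    {"linear":[0,1,35],"yaw":0},
    {"linear":[0,1,65],"yaw":0},
    {"linear":[0,1,85],"yaw":0},
    {"linear":[0,1,95.5],"yaw":0},
    {"linear":[0,1,95.5],"yaw":0},
    {"linear":[0,1,95.5],"yaw":0},
  ],
)

```text
time: 33.55
position: [481.4, -411.0, 15.5]
ee_rot: [0.0, 0.99, -0.14, 0.0]
contact_force: [0.2, -0.0, 0.2]
gripper_width: 91.5
```

play_rows(
  fingers=-1,
  moves=[
    {"linear":[0,0,0],"yaw":0},
    {"linear":[0,0,0],"yaw":0},
    {"linear":[0,0,0],"yaw":0},
    {"linear":[0,0,0],"yaw":0},
    {"linear":[0,0,0],"yaw":0},
    {"linear":[0,0,0],"yaw":0},
    {"linear":[0,0,0],"yaw":0},
    {"linear":[0,0,0],"yaw":0},
    {"linear":[0,0,0],"yaw":0},
    {"linear":[0,0,0],"yaw":0},
  ],
)

```text
time: 34.38
position: [481.2, -411.0, 15.1]
ee_rot: [0.0, 0.99, -0.14, 0.0]
contact_force: [0.5, 0.9, -0.2]
gripper_width: 33.4
```

play_rows(
  moves=[
    {"linear":[0,0,-15],"yaw":0},
    {"linear":[0,0,-40],"yaw":0},
    {"linear":[0,0,-70],"yaw":0},
    {"linear":[0,0,-100],"yaw":0},
    {"linear":[0,0,-115],"yaw":0},
    {"linear":[0,0,-115],"yaw":0},
    {"linear":[0,0,-115],"yaw":0},
  ],
)

```text
time: 34.97
position: [481.3, -410.8, 130.1]
ee_rot: [0.0, 0.99, -0.14, 0.0]
contact_force: [-0.4, 0.1, -3.0]
gripper_width: 33.1
```

```bash
python3 - <<'E'
from h import *
for i in range(10): cam("side")
c=cam("wrist");save("w17",c["pixels"]);p=tool()[:3,3];print(sock("wrist",c,"s",(p[0],p[1]),p[2]-15))
E
python3 d.py 442.3 225.1 115
```

```text
(array([ 480.5, -410.2]), np.float64(0.95), 0.82)
delta [-213.2 -600.3   15.1] rows 16 yaw -16.05 pos [ 481.2 -410.8  130. ] step [-13.3 -37.5   0.9] [ 1.1  1.  -2.8] 33.5964937951927
```

View pics/w17.png

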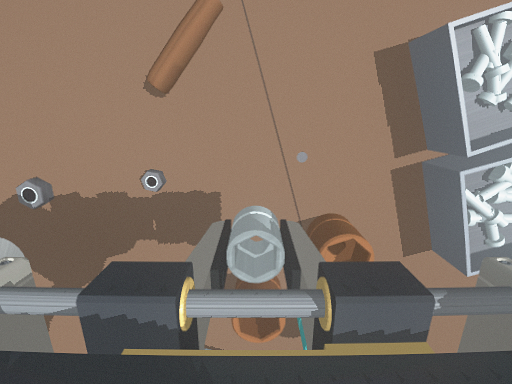

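play_rows(
  moves=[
    {"linear":[-7,-19,0],"yaw":0},
    {"linear":[-20,-56,0],"yaw":0},
    {"linear":[-33,-94,0],"yaw":0},
    {"linear":[-47,-131,0],"yaw":0},
    {"linear":[-60,-169,0],"yaw":0},
    {"linear":[-73,-206,0],"yaw":0},
    {"linear":[-87,-244,0],"yaw":0},
    {"linear":[-100,-281,0],"yaw":0},
    {"linear":[-113,-319,0],"yaw":0},
    {"linear":[-126,-356,0],"yaw":0},
  ],
)

```text
time: 36.4
position: [458.3, -32.1, 130.5]
ee_rot: [0.0, 0.99, -0.14, 0.001]
contact_force: [1.1, -0.2, -1.7]
gripper_width: 33.2
```

play_rows(
  moves=[
    {"linear":[-13,-37,0],"yaw":0},
    {"linear":[-27,-75,0],"yaw":0},
    {"linear":[-40,-112,0],"yaw":0},
    {"linear":[-53,-150,0],"yaw":0},
    {"linear":[-67,-187,0],"yaw":0},
    {"linear":[-80,-225,0],"yaw":0},
    {"linear":[-87,-244,0],"yaw":0},
    {"linear":[-87,-244,20],"yaw":0},
    {"linear":[-87,-244,45],"yaw":0},
    {"linear":[-87,-244,60],"yaw":0},
  ],
)

```text
time: 37.23
position: [441.5, 225.2, 68.5]
ee_rot: [0.0, 0.99, -0.139, -0.001]
contact_force: [-0.3, -1.6, -2.5]
gripper_width: 32.6
```

```bash
python3 - <<'E'
from h import *
for i in range(14): cam("side")
c=cam("wrist");save("w18",c["pixels"]);p=tool()[:3,3];print(sock("wrist",c,"s",(p[0],p[1]),p[2]-15))
E
python3 d.py 442.3 225.1 31
```

```text
(array([442.2, 224.6]), np.float64(0.9), 0.84)
delta [-0.3 -0.3 39.2] rows 1 yaw -16.05 pos [442.5 224.7  70.2] step [-0.3 -0.3 39.2] [-0.2  0.1 -1.8] 33.23266910709296
```

View pics/w18.png

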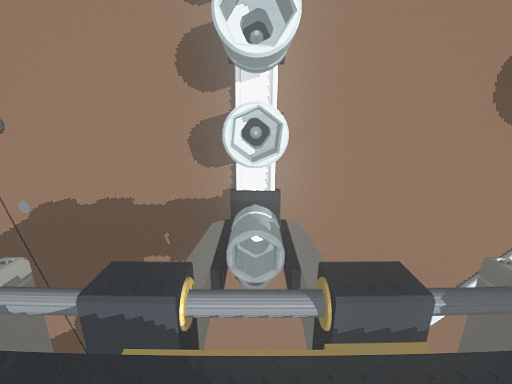

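play_rows(
  moves=[
    {"linear":[0,0,12],"yaw":0},
    {"linear":[0,0,20],"yaw":0},
    {"linear":[0,0,26],"yaw":0},
    {"linear":[0,0,31],"yaw":0},
    {"linear":[0,0,34],"yaw":0},
    {"linear":[0,0,36],"yaw":0},
    {"linear":[0,0,38],"yaw":0},
    {"linear":[0,0,39.5],"yaw":0},
    {"linear":[0,0,39.5],"yaw":0},
    {"linear":[0,0,39.5],"yaw":0},
  ],
)

```text
time: 38.87
position: [442.9, 224.8, 31.1]
ee_rot: [-0.0, 0.99, -0.14, 0.0]
contact_force: [-1.2, 0.0, 1.6]
gripper_width: 33.2
```

play_rows(
  fingers=1,
  moves=[
    {"linear":[0,0,0],"yaw":0},
    {"linear":[0,0,0],"yaw":0},
    {"linear":[0,0,0],"yaw":0},
    {"linear":[0,0,0],"yaw":0},
    {"linear":[0,0,0],"yaw":0},
    {"linear":[0,0,0],"yaw":0},
    {"linear":[0,0,0],"yaw":0},
    {"linear":[0,0,0],"yaw":0},
  ],
)

```text
time: 39.53
position: [442.4, 224.7, 30.6]
ee_rot: [-0.0, 0.99, -0.14, 0.0]
contact_force: [0.7, -0.2, -0.2]
gripper_width: 84.7
```

play_rows(
  moves=[
    {"linear":[0,0,-25],"yaw":0},
    {"linear":[0,0,-60],"yaw":0},
    {"linear":[0,0,-95],"yaw":0},
    {"linear":[0,0,-130],"yaw":0},
    {"linear":[-40,0,-160],"yaw":0},
    {"linear":[-60,0,-190],"yaw":0},
    {"linear":[-60,0,-220],"yaw":0},
    {"linear":[-60,0,-220],"yaw":0},
    {"linear":[-60,0,-220],"yaw":0},
  ],
)

```text
time: 40.28
position: [385.8, 241.8, 252.8]
ee_rot: [-0.001, 0.99, -0.139, 0.002]
contact_force: [-0.6, -0.0, -0.2]
gripper_width: 92.1
```

Run:
```python
from h import *
for i in range(8): cam("side")
P={"s":(442,225),"m":(505,206),"l":(572,187),"xl":(640,166)}
for n in ["wrist","side","scene"]:
    c=cam(n)
    for k in P: print(n,k,[ (z,sock(n,c,k,P[k],z)) for z in (16,22)])
    t=cut_out(n,"tin_center")
    for r in t[:1]: print("tin",fit(c,r["region"].astype(float),(476,-68),35,55))
    save("f"+n,c["pixels"])
print(tool()[:3,3])
```

```text
wrist s [(16, (array([442.2, 224.9]), np.float64(0.56), 0.79)), (22, (array([442.1, 224.6]), np.float64(0.54), 0.79))]
wrist m [(16, (array([506.4, 207.1]), np.float64(0.74), 0.65)), (22, (array([504.2, 207.5]), np.float64(0.72), 0.65))]
wrist l [(16, (array([573.3, 187. ]), np.float64(0.89), 0.68)), (22, (array([572.4, 187.5]), np.float64(0.88), 0.68))]
wrist xl [(16, None), (22, None)]
tin (array([477.63013345, -66.86285844]), np.float64(0.9466096339768996))
side s [(16, (array([441.9, 224.9]), np.float64(0.87), 0.65)), (22, (array([440.6, 227.8]), np.float64(0.86), 0.65))]
side m [(16, (array([505.5, 206. ]), np.float64(0.87), 0.8)), (22, (array([503.3, 209.6]), np.float64(0.86), 0.8))]
side l [(16, (array([572., 188.]), np.float64(0.9), 0.96)), (22, (array([569.7, 191.4]), np.float64(0.88), 0.96))]
side xl [(16, (array([640.2, 165.1]), np.float64(0.83), 0.97)), (22, (array([636.5, 168.9]), np.float64(0.82), 0.97))]
tin (array([478.03271484, -64.76489258]), np.float64(0.13149346694493394))
scene s [(16, (array([438.6, 225. ]), np.float64(0.78), 0.56)), (22, (array([445. , 225.9]), np.float64(0.77), 0.56))]
scene m [(16, (array([504.3, 206.9]), np.float64(0.84), 0.85)), (22, (array([509.2, 207.9]), np.float64(0.82), 0.85))]
scene l [(16, (array([569.3, 187.2]), np.float64(0.81), 0.67)), (22, (array([574.4, 188.3]), np.float64(0.8), 0.67))]
scene xl [(16, (array([639. , 167.4]), np.float64(0.9), 0.77)), (22, (array([641.8, 168.4]), np.float64(0.88), 0.77))]
tin (array([477.08772272, -68.53826842]), np.float64(0.8762656627055536))
[384.77522908 241.29401995 250.61251124]
```

View pics/fwrist.png

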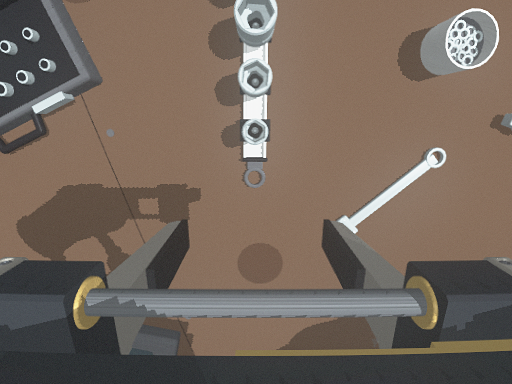

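View pics/fscene.png

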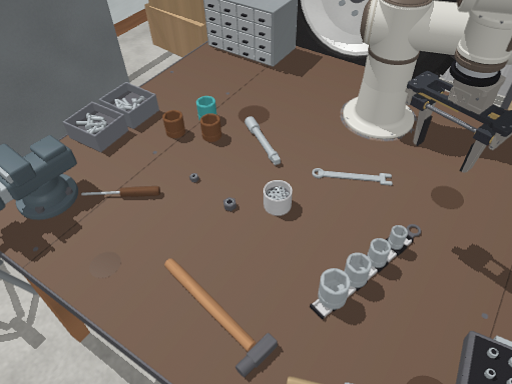

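All four sockets stand on the posts in order (scene picture: S (399,237), M (380,253), L (358,270), XL (334,289)), and the tin is where it was at (277,198).

```bash
python3 -c "
from bench import *
print(finish_job())"
```

```text
the job is handed in; nothing more can be done
None
```

All four sockets are on the rail in size order, with the smallest on the post next to the hanging eye and the largest at the far end. I handed the job in after about 41 s. No verdict was reported, so this rests on my own checks.

- **Seating:** Most last-look camera fits put each socket within about 2 mm of its post. The exceptions were scene-camera fits about 3 to 4 mm off for the smallest and second largest. Every fit matched a socket resting on the saddle (underside at 16 mm) better than one raised 6 mm, though for the smallest two the margin was slim. In the wrist pictures the posts show through the drive holes.
- **Largest socket:** It met the saddle with a small sideways force of about 7 N. It came to rest roughly 2 to 3 mm off its measured post position, inside the 8 mm limit.
- **Tin:** The wrist and scene cameras put it within about 2 mm of its first place, still upright.
- **Checks that failed or disagreed:**
  - The last side-camera fit of the tin was a poor match, so I ignored it.
  - The last wrist-camera fits of the smallest and second-smallest sockets were also weak matches.
  - The wrist network did not find the largest socket in the last picture, but the scene and side cameras did.
- **Gripper:** It was open and clear of everything at the end.

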